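# Mark a cast bar in the over-centre clamp jig

## Robot

A 6-joint arm with a two-finger parallel gripper is mounted at the origin on the work surface. World frame = base frame: x ahead of the robot, y to its left, z up, the work surface at z = 0. Lengths are in mm, angles in rad, forces in N, time in s.
With the tool pointing down it reaches from about 275 to 825 mm from the base axis. Payload 5.2 kg.
Tool frame: the origin (TCP) lies on the centre line of the jaws, within the pads' length; the fingertips stand 17 mm ahead of it and the grasp point (between the pads) lies 2 mm behind it (r.nose_length is the distance from the TCP to the fingertips, in mm); z points along the fingers, y is the line along which they close (so a half turn about z gives the same grasp; the last joint's range is limited). The gripper opens to 93 mm and grips with 3 to 60 N. Pads are 15 mm wide; open, the fingers measure 128 mm over their backs; the gripper's body (75 mm by 188 mm) begins 65 mm behind the grasp point.
Start: joints at [-1.497, 0.259, 1.535, -0, 1.348, -0.203], TCP at [150.324, -529.063, 235.653] pointing down, gripper open.
Joint ranges: [-3.14, 3.14], [-0.91, 2.08], [0.19, 2.58], [-1.22, 4.36], [0.22, 2.71], [-3.12, 3.12]. Speed limits (rad/s): [2.57, 2.57, 3.14, 3.14, 3.14, 3.14].

## Interface

Orientations are given as a unit quaternion [w, x, y, z].
In Python, from station import readout, cams, r gives the robot as it stands.
- The arm moves only by the tool servo_tool, never from a script. Its argument "moves" is a list of rows, each an object with "xyz": the shift along the tool's x, y, z in m, a list of three; "spin": the turn about the tool's z in degrees; "fingers": the finger opening in m, from 0 to 0.093. A call has 1 to 20 rows; each row is the pose to reach, as a shift and turn from the pose commanded when the call began, along the tool's axes at that moment; what a row does not reach only later rows make up. A row lasts 1/12 s, in which the tool goes at most 41.7 mm and 7.16 degrees, less where a joint would pass 70% of its speed; a pose out of reach is approached as far as the arm can. A call with a gripper value outside its range is refused whole. The fingers move at their own pace and stop on an object; "grip_force" is the grip in N (left out, the last holds). Time passes only in rows, so rows that repeat a pose let the fingers close. It gives the time, the measured TCP pose, the force, the opening and the grip force at its end, in the units of the state.
- readout.read_state(): the state, without advancing time (a new reading comes with each control period).
- cams.capture(name): name is "side" or "top"; returns a dict with "pixels" (480x640x3 uint8, red, green, blue), "fovy" (degrees; the focal length in pixels is half the picture's height over the tangent of half this angle, whatever the lens; pixels are square), "cx", "cy" (the principal point, pixels), "R" (3x3) and "t" (3): a world point X has camera coordinates R X + t. Camera axes: x right, y down, z forward; pixel columns grow to the right and rows downward; lengths in mm; the calibration is good to about 2 mm. A picture is of the moment at which its call begins. There is no depth.
- r.job_done(): hands the job in; it is judged then, once.
The state is a dict: "t": time; "joint_pos": joint angles; "joint_velocities": joint speeds; "joint_torque": joint torques, N m; "ee_pos": TCP position; "tcp_rot": TCP orientation; "wrist_force": force on the tool from outside, world axes, zero at the start; "ft_torque": the same for the moment, N m; "width": finger opening in mm; "gripper_force": force on a finger pad.
Only numpy, scipy, OpenCV 4.12 (cv2) and the standard library are available. Lean on these libraries where they do the work, as an engineer would, in place of code of your own. Each camera call takes 0.05 s, during which the arm holds its last target. There are 200 camera calls.

## Task

Take the metal bar from the rolling mill's catch tray and lay it in the nest on the sloping jig bed, flat between the four pins and down against or close to the lower stop. Swing the toggle clamp over centre so that its foot comes down on the bar, let go so that it holds the bar by itself for a second, then swing the clamp fully back open with the bar still in its nest. Finally take the bar out and set it down flat in the wooden tote, without dropping it, and leave the other things on the bench alone.

Things in the scene. Friction and masses are not known exactly. Their poses are not given: they have to be found in the camera images.
- bar: plain light-grey metal bar, 70 (its x) x 26 (its y) x 16 (its z) mm, about 0.26 kg, loose; origin at the centre of its underside. Starts lying flat in the mill's catch tray. Either end or face may lead.
- mill: green hand rolling mill, fixed. Origin under the centre of its catch tray on the bench: an open steel tray 170 (x) x 150 (y) mm outside, walls 4 mm thick and 18 mm high, floor 4 mm thick. The mill's body stands on the tray's +y side, from 110 mm beyond the tray's centre, 250 mm tall; a thin chute plate ends above the tray's +y edge, 80 mm from its centre.
- jig: fixed marking jig, steel base 190 x 130 mm on the bench (origin under the nest), carrying a bed that slopes 30 deg down away from the robot. With the clamp open its arm stands square to the bed at x = 84 to 96 mm of the nest, up to 125 mm off the bed, its foot pointing down the slope to x = 64 mm: a tool coming straight down over the nest hits it, so come in square to the bed.
- nest: Origin: nest centre on the bed surface, 52 mm above the bench. x points up the slope, roughly towards the robot; y across; z square to the bed, leaning 30 deg, away from the robot. Bed: x -60 to +130, y +-50 mm. The bar lies centred, its length along x. Four pins 8 mm thick, 12 mm high at x +-26, y +-19.5 mm: 2.5 mm free each side of the bar, 44 mm between them along x for a finger
- nest_stop (a point): lower stop of the nest: a ledge 10 mm high, 44 mm wide; this point is at the foot of its face, at x = -36.5 mm of the nest (1.5 mm clear of a centred bar). There is no stop at the upper end.
- clamp (a joint): toggle clamp's hinge, rad, about the nest's +y axis. 0: foot resting on the 16 mm thick bar in the nest. 1.6: fully open (the start). -0.1: closed with no bar. An over-centre spring drives it away from 0.8 to both ends (about 0.36 N m at each end, so some 5 N at the foot or the knob), with damping 0.2 N m s/rad: past centre it goes on by itself and then holds.
- clamp_hinge (a point): hinge axis of the clamp, fixed on the bed at x = 90, z = 36 mm of the nest, axis along the nest's y, between two cheeks 34 mm wide overall and 48 mm high; a short spring strut runs from the clamp down to the bed at x = 125 mm
- clamp_knob: black ball knob, 28 mm diameter, on a 10 mm rod, the clamp's handle. Origin at the ball's centre, 75 mm from the hinge: from the hinge it lies along (sin q, 0, cos q) of the nest's frame at joint value q (square up from the bed when closed, up the slope when open). Can be pinched across y and led round the hinge without turning the tool.
- clamp_foot: steel foot of the clamp arm, 18 mm diameter; origin at the centre of its pressing face, 85 mm from the hinge along the arm and 20 mm below the arm's centre line; it presses the bar at x = 5 mm of the nest
- tote: open wooden tote, 180 (x) x 140 (y) x 45 mm outside, walls and floor 6 mm thick, fixed, empty; origin at the centre of its underside
- bottle: amber bottle, 52 mm diameter, 115 mm tall, loose bystander; origin at the centre of its underside
- hammer: hammer 240 mm long lying on the bench, loose bystander; origin under its middle
- spool: copper wire spool, 56 mm diameter, 34 mm tall, loose bystander; origin at the centre of its underside
Not all that is in view belongs to the job. What is meant by the bar is not orange or purple, and is the larger of those in its own colour.

How it is judged (in metres and radians):
On the way, in this order (a step that is already met when the one before it is completed fails the run):
1. the bar lies released in the nest with the clamp still open: along the slope within 6 mm below and 12 mm above the nest's centre, 6 mm sideways, flat on the bed (x of bar in the frame of nest between -0.006 and 0.012 m and y of bar in the frame of nest between -0.006 and 0.006 m and z of bar in the frame of nest between -0.004 and 0.02 m and angle between the x axis of bar and the x axis of nest, either way round below 0.15 rad and angle between the z axis of bar and the z axis of nest, either way round below 0.08 rad and contact force between the fingers and bar below 0.3 N and value of joint clamp above 1.45 rad), for 0.2 s.
2. the clamp's foot presses on the bar in the nest with more than 1.5 N (joint below 0.08) while the robot touches neither bar nor clamp, for 0.7 s (x of bar in the frame of nest between -0.006 and 0.012 m and y of bar in the frame of nest between -0.006 and 0.006 m and z of bar in the frame of nest between -0.004 and 0.02 m and angle between the x axis of bar and the x axis of nest, either way round below 0.15 rad and angle between the z axis of bar and the z axis of nest, either way round below 0.08 rad and contact force between the fingers and bar below 0.3 N and contact force between each of the fingers, the arm and clamp_knob below 0.3 N and contact force between each of the fingers, the arm and clamp_foot below 0.3 N and value of joint clamp below 0.08 rad and contact force between clamp_foot and bar above 1.5 N), for 0.7 s.
3. the clamp is swung back open (joint above 1.45) with the bar still in the nest (x of bar in the frame of nest between -0.006 and 0.012 m and y of bar in the frame of nest between -0.006 and 0.006 m and z of bar in the frame of nest between -0.004 and 0.02 m and angle between the x axis of bar and the x axis of nest, either way round below 0.15 rad and angle between the z axis of bar and the z axis of nest, either way round below 0.08 rad and value of joint clamp above 1.45 rad), for 0.1 s.
At the end, for the whole second after the job is handed in: The bar lies flat (within 0.1 rad) on the tote's floor, inside its walls, at rest and let go; the clamp stands open (joint above 1.45) (x of bar in the frame of tote between -0.084 and 0.084 m and y of bar in the frame of tote between -0.064 and 0.064 m and z of bar in the frame of tote between -0.002 and 0.026 m and angle between the z axis of bar and the z axis of tote, either way round below 0.1 rad and linear speed of bar below 0.02 m/s and contact force between the fingers and bar below 0.3 N and value of joint clamp above 1.45 rad); the robot touches nothing.
It fails at once if the bottle is shifted by more than 20 mm or tipped (distance of bottle from where it was at the start of the episode above 0.02 m or angle between bottle's own z axis and vertical above 0.3 rad).
It fails at once if the hammer is shifted by more than 20 mm (distance of hammer from where it was at the start of the episode above 0.02 m).
It fails at once if the spool is shifted by more than 20 mm or tipped (distance of spool from where it was at the start of the episode above 0.02 m or angle between spool's own z axis and vertical above 0.3 rad).
It fails at once if the bar falls freely (more than 0.8 m/s out of the fingers: a drop of over 3 cm) (linear speed of bar above 0.8 m/s and contact force between the fingers and bar below 0.3 N).
It also fails if it takes over 72 s, if anything falls off the work surface, if the arm or the gripper's body presses on something with over 40 N, if the wrist force passes 120 N, or if a joint passes its speed limit or range.

## Working session

There is one attempt and no reset: what is moved stays moved. The work goes in short steps, Python scripts to look and compute and a tool call to move; the robot and the scene stay as the last step left them, time stands still between calls to the robot, and variables do not carry over. Pictures are saved under pics/ and viewed, at most 10 in all, crops included, and the job is handed in when it is done.

Besides the shell and the picture viewer there is one more tool, called after "Request:" as name(argument=value, ...) on one line, values as JSON. servo_tool: Moves the arm, as the interface text tells. Its arguments: {"type":"object","properties":{"moves":{"type":"array","items":{"type":"object","properties":{"xyz":{"type":"array","items":{"type":"number"}},"spin":{"type":"number"},"fingers":{"type":"number"}}}},"grip_force":{"type":"number"}},"required":["moves"]}

```bash
ls; mkdir -p pics; cat > h.py <<'E'
import numpy as np,cv2
from station import readout,cams,r
def shot(n,f=None):
    c=cams.capture(n)
    c['K']=(c['pixels'].shape[0]/2/np.tan(np.radians(c['fovy']/2)))
    c['R']=np.array(c['R']);c['t']=np.array(c['t'])
    if f: cv2.imwrite('pics/'+f,c['pixels'][:,:,::-1])
    return c
def ray(c,u,v):
    d=c['R'].T@np.array([(u-c['cx'])/c['K'],(v-c['cy'])/c['K'],1.]); return -c['R'].T@c['t'],d
def onz(c,u,v,z):
    o,d=ray(c,u,v); return o+d*(z-o[2])/d[2]
def proj(c,X):
    p=c['R']@np.array(X,float)+c['t']; return c['cx']+c['K']*p[0]/p[2],c['cy']+c['K']*p[1]/p[2]
def tri(c1,p1,c2,p2):
    o1,d1=ray(c1,*p1);o2,d2=ray(c2,*p2)
    s=np.linalg.lstsq(np.c_[d1,-d2],o2-o1,rcond=None)[0]
    a,b=o1+d1*s[0],o2+d2*s[1]; return (a+b)/2,np.linalg.norm(a-b)
E
python3 - <<'E'
from h import *
for n in('top','side'):
    c=shot(n,n+'0.png'); print(n,-c['R'].T@c['t'],c['R'][2],c['fovy'],c['cx'],c['cy'])
print(readout.read_state())
E
```

```text
pics
top [ 377.98651498  -64.92290106 1406.40155855] [ 0.18926244 -0.00695344 -0.98190192] 48.90396773306653 314.5910821186479 236.9833898517453
side [378.64263317 612.81140374 794.61161691] [ 0.2245115  -0.69107076 -0.68703405] 55.11151042133138 315.36327478188247 248.90791747840686
{'t': 0.1, 'joint_pos': array([-1.49680982e+00,  2.59248605e-01,  1.53591944e+00,  3.60252882e-06,
        1.34799707e+00, -2.02810981e-01]), 'joint_velocities': array([ 0.00014156, -0.00134603, -0.00265828, -0.0004375 , -0.00011908,
        0.00101191]), 'joint_torque': array([ 2.76953906e-03, -4.38209867e+01, -2.84644049e+01,  7.20983231e-02,
        3.62939795e-02, -4.09855147e-05]), 'ee_pos': array([ 150.28693653, -528.61301028,  234.93414758]), 'tcp_rot': array([-7.84486879e-04,  9.90437920e-01,  1.37956910e-01,  5.23606316e-05]), 'wrist_force': array([ 0.07784464, -0.34215301, -0.64493383]), 'ft_torque': array([ 0.01359181,  0.00254755, -0.01204168]), 'gripper_force': 0.0, 'width': 93.1999923332768}
```

View pics/top0.png

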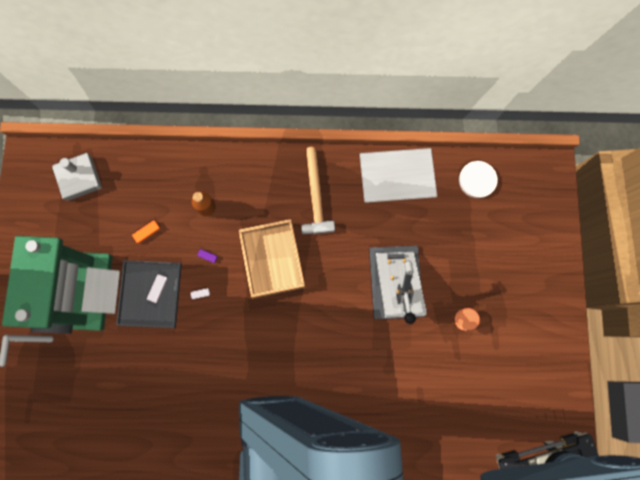

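View pics/side0.png

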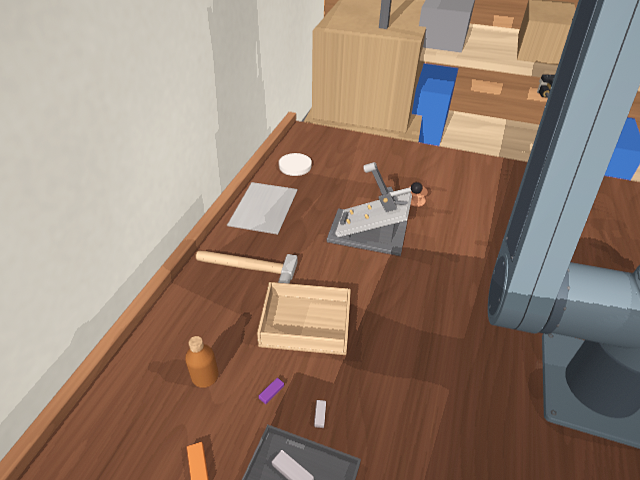

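Candidates for the bar, in top view pixels:
- light-grey piece in the tray (157,289)
- smaller light-grey piece on the bench (200,293)
- orange block (146,232)
- purple block (207,256)

The larger grey one, in the tray, fits the description. I'll check it in a close crop and measure.

```bash
python3 - <<'E'
from h import *
T=shot('top');S=shot('side')
def crop(c,u0,u1,v0,v1,w,h): return cv2.resize(c['pixels'][v0:v1,u0:u1,::-1],(w,h),interpolation=cv2.INTER_CUBIC)
a=crop(T,110,230,245,335,400,300); b=crop(S,240,360,390,480,400,300)
d=crop(T,360,440,235,330,400,300) if 0 else crop(T,350,450,240,330,400,300); e=crop(S,310,440,150,260,400,300)
cv2.imwrite('pics/crop1.png',np.vstack([np.hstack([a,b]),np.hstack([d,e])]))
def rects(c,box,f,z,amin=30):
    u0,u1,v0,v1=box; m=np.zeros(c['pixels'].shape[:2],np.uint8)
    m[v0:v1,u0:u1]=f(c['pixels'][v0:v1,u0:u1].astype(int))*255
    for k in cv2.findContours(m,0,2)[0]:
        if cv2.contourArea(k)>amin:
            q=cv2.minAreaRect(k); p=cv2.boxPoints(q)
            W=np.array([onz(c,*x,z)[:2] for x in p]); L=np.linalg.norm(np.roll(W,-1,0)-W,axis=1)
            i=L.argmax(); d=W[(i+1)%4]-W[i]
            print(np.round(q[0],1),cv2.contourArea(k),'ctr',W.mean(0).round(1),'L',L.round(0)[:2],'ang',np.degrees(np.arctan2(d[1],d[0])).round(1))
grey=lambda p:(p.min(2)>150)&(p.max(2)-p.min(2)<30)
print('bar top');rects(T,(122,178,262,325),grey,20)
print('bar side');rects(S,(250,360,435,480),grey,20)
print('small');rects(T,(185,215,280,305),grey,10)
tray=lambda p:(p.max(2)<90)&(p.max(2)-p.min(2)<25)
print('tray');rects(T,(112,190,250,335),tray,18,500)
wood=lambda p:(p[:,:,0]>150)&(p[:,:,0]-p[:,:,2]>35)
print('tote top');rects(T,(230,310,215,302),wood,45,500)
base=lambda p:(p.max(2)-p.min(2)<30)
print('jig');rects(T,(360,440,240,325),base,10,500)
E
```

```text
bar top
[156.3 288.1] 244.5 ctr [500.1 336.9] L [71. 27.] ang -19.5
bar side
[292.  469.8] 583.5 ctr [499.8 340.4] L [28. 70.] ang 160.1
small
[199.6 293.3] 101.0 ctr [489.5 225.1] L [47. 18.] ang -76.1
tray
[148.6 294. ] 3708.5 ctr [485.2 356.2] L [176. 157.] ang -0.3
tote top
[270.7 257.8] 3724.5 ctr [583.9  38.8] L [146. 185.] ang -167.4
jig
[397.8 284.6] 3532.0 ctr [ 524.8 -298.1] L [144. 207.] ang -177.6
```

View pics/crop1.png

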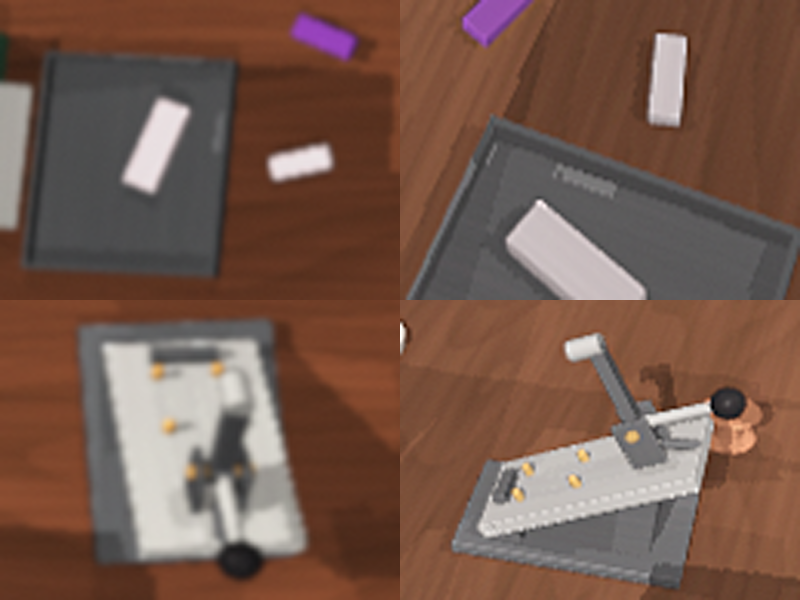

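The crop confirms the larger grey bar, in the tray at about (500,338) with its long axis at −20°. The moves can't tilt the tool directly. So on the way over I'll check how the arm behaves at the inner edge of its reach.

Request:
servo_tool(moves=[{"xyz": [0.263, -0.34, 0]}, {"xyz": [0.263, -0.34, 0]}, {"xyz": [0.263, -0.34, 0]}, {"xyz": [0.263, -0.34, 0]}, {"xyz": [0.263, -0.34, 0]}, {"xyz": [0.263, -0.34, 0]}, {"xyz": [0.263, -0.34, 0]}, {"xyz": [0.263, -0.34, 0]}, {"xyz": [0.263, -0.34, 0]}, {"xyz": [0.263, -0.34, 0]}, {"xyz": [0.263, -0.34, 0]}, {"xyz": [0.263, -0.34, 0]}])

```text
invalid input at $.moves[0]: expected keys xyz, spin, fingers
```

```bash
python3 - <<'E'
from h import *
T=shot('top');S=shot('side')
def spots(c,box):
    u0,u1,v0,v1=box;p=c['pixels'][v0:v1,u0:u1].astype(int)
    m=((p[:,:,0]-p[:,:,2]>60)&(p[:,:,0]>140)).astype(np.uint8)
    n,_,st,ce=cv2.connectedComponentsWithStats(m)
    return [(np.round(ce[i]+[u0,v0],1),st[i,4]) for i in range(1,n)]
print(spots(T,(380,415,248,300)));print(spots(S,(338,412,185,232)))
s=readout.read_state();print(s['t'],s['joint_pos'],s['ee_pos'],s['tcp_rot'])
E
```

```text
[(array([388.9, 261.2]), np.int32(12)), (array([403.9, 260.4]), np.int32(11)), (array([391.9, 277.4]), np.int32(11)), (array([397.4, 291.3]), np.int32(7))]
[(array([390., 185.]), np.int32(1)), (array([392.5, 185. ]), np.int32(2)), (array([409.3, 186.3]), np.int32(3)), (array([411., 192.]), np.int32(3)), (array([359.3, 200.8]), np.int32(77)), (array([385.1, 199.5]), np.int32(15)), (array([411. , 201.5]), np.int32(6)), (array([368.9, 206.6]), np.int32(11)), (array([351. , 211.7]), np.int32(11)), (array([366.4, 216.2]), np.int32(16)), (array([347.9, 220.9]), np.int32(14)), (array([408., 223.]), np.int32(1)), (array([409. , 230.5]), np.int32(2))]
0.3 [-1.49681674e+00  2.58853649e-01  1.53534261e+00 -9.53873357e-06
  1.34802234e+00 -2.02732858e-01] [ 150.29920968 -528.88967939  235.37841517] [-3.12625784e-04  9.90443842e-01  1.37916270e-01  1.54928125e-05]
```

Request:
servo_tool(moves=[{"xyz": [0.263, -0.34, 0], "spin": 0, "fingers": 0.093}, {"xyz": [0.263, -0.34, 0], "spin": 0, "fingers": 0.093}, {"xyz": [0.263, -0.34, 0], "spin": 0, "fingers": 0.093}, {"xyz": [0.263, -0.34, 0], "spin": 0, "fingers": 0.093}, {"xyz": [0.263, -0.34, 0], "spin": 0, "fingers": 0.093}, {"xyz": [0.263, -0.34, 0], "spin": 0, "fingers": 0.093}, {"xyz": [0.263, -0.34, 0], "spin": 0, "fingers": 0.093}, {"xyz": [0.263, -0.34, 0], "spin": 0, "fingers": 0.093}, {"xyz": [0.263, -0.34, 0], "spin": 0, "fingers": 0.093}, {"xyz": [0.263, -0.34, 0], "spin": 0, "fingers": 0.093}, {"xyz": [0.263, -0.34, 0], "spin": 0, "fingers": 0.093}, {"xyz": [0.263, -0.34, 0], "spin": 0, "fingers": 0.093}])

```text
t: 1.3
ee_pos: [310.9, -127.1, 235.8]
tcp_rot: [-0.0, 0.99, 0.141, 0.0]
wrist_force: [0.0, 0.1, 0.4]
width: 93.4
gripper_force: 0.0
```

```bash
python3 - <<'E'
from h import *
T=shot('top');S=shot('side')
s=readout.read_state();print(s['t'],s['joint_pos'],s['ee_pos'],s['tcp_rot'])
a=30*np.pi/180
pins={}
# side pixels: which y? pairs
pt=[(388.9,261.2),(403.9,260.4),(391.9,277.4)]
ps=[(347.9,220.9),(351,211.7),(366.4,216.2),(368.9,206.6)]
for i,j in((0,0),(1,1),(2,2)):
    print(tri(T,pt[i],S,ps[j]))
# pin top heights assuming nest z=52, tops at z=12
for j,x in enumerate((-26,-26,26,26)):
    z=52+x*np.sin(a)+12*np.cos(a); print('side',ps[j],onz(S,*ps[j],z))
    if j<3: print('top',onz(T,*pt[j],z))
E
```

```text
1.4 [-7.31552048e-01 -1.49842846e-01  1.97242137e+00 -6.23404554e-04
  1.31812775e+00  5.60121393e-01] [ 310.51748903 -130.1434361   235.84849662] [5.33438250e-04 9.90266132e-01 1.39185846e-01 5.44817825e-05]
(array([ 580.30037702, -270.02933749,   42.50090018]), np.float64(0.902983490747899))
(array([ 583.19722358, -309.41941794,   41.9648604 ]), np.float64(1.1908093248562124))
(array([ 535.02263699, -273.59795841,   67.79199751]), np.float64(0.8551469850882808))
side (347.9, 220.9) [ 577.9965284  -261.92338961   49.39230485]
top [ 579.72924321 -268.95034137   49.39230485]
side (351, 211.7) [ 580.57725177 -300.29243892   49.39230485]
top [ 582.67503449 -308.03509279   49.39230485]
side (366.4, 216.2) [ 532.95894052 -264.31415539   75.39230485]
top [ 534.55731069 -272.3815624    75.39230485]
side (368.9, 206.6) [ 536.40650956 -303.67387417   75.39230485]
```

Nest found: origin is about (556,−292,52), with its x axis pointing horizontally along (−0.997,−0.076). Next, a short push inward to see what happens at the reach limit.

Request:
servo_tool(moves=[{"xyz": [-0.12, -0.1, 0], "spin": 0, "fingers": 0.093}, {"xyz": [-0.12, -0.1, 0], "spin": 0, "fingers": 0.093}, {"xyz": [-0.12, -0.1, 0], "spin": 0, "fingers": 0.093}, {"xyz": [-0.12, -0.1, 0], "spin": 0, "fingers": 0.093}])

```text
t: 1.73
ee_pos: [165.6, -65.8, 235.0]
tcp_rot: [-0.001, 0.99, 0.138, -0.001]
wrist_force: [-0.5, -1.0, 0.9]
width: 92.7
gripper_force: 0.0
```

```bash
python3 - <<'E'
from h import *
s=readout.read_state();print(s['t'],s['joint_pos'],s['joint_velocities'],s['ee_pos'],s['tcp_rot'])
print([x for x in dir(r) if x[0]!='_'],[x for x in dir(readout) if x[0]!='_'])
E
```

```text
1.7333 [-1.04608205e+00 -5.50260571e-01  2.19713095e+00 -1.36224238e-03
  1.49687464e+00  2.48043227e-01] [-1.28277772e+00 -1.12538961e+00  3.98248439e-01 -1.01016851e-03
  6.78452084e-01 -1.26325187e+00] [165.56611537 -65.80752648 234.96585587] [-7.40895225e-04  9.90439050e-01  1.37945168e-01 -1.03467979e-03]
['PlanningError', 'job_done', 'nose_length'] ['read_state']
```

Request:
servo_tool(moves=[{"xyz": [0.12, 0.09, 0.0], "spin": 0, "fingers": 0.093}, {"xyz": [0.12, 0.09, 0.0], "spin": 0, "fingers": 0.093}, {"xyz": [0.12, 0.09, 0.0], "spin": 0, "fingers": 0.093}, {"xyz": [0.12, 0.09, 0.16], "spin": 0, "fingers": 0.093}, {"xyz": [0.12, 0.09, 0.16], "spin": 0, "fingers": 0.093}, {"xyz": [0.12, 0.09, 0.16], "spin": 0, "fingers": 0.093}, {"xyz": [0.12, 0.09, 0.16], "spin": 0, "fingers": 0.093}, {"xyz": [0.12, 0.09, 0.16], "spin": 0, "fingers": 0.093}, {"xyz": [0.0, 0.0, 0.16], "spin": 0, "fingers": 0.093}, {"xyz": [0.0, 0.0, 0.16], "spin": 0, "fingers": 0.093}, {"xyz": [0.0, 0.0, 0.16], "spin": 0, "fingers": 0.093}, {"xyz": [0.0, 0.0, 0.16], "spin": 0, "fingers": 0.093}])

```text
t: 2.73
ee_pos: [164.9, -64.5, 75.6]
tcp_rot: [-0.001, 0.99, 0.138, -0.001]
wrist_force: [-0.2, -1.5, 1.0]
width: 92.7
gripper_force: 0.0
```

```bash
python3 - <<'E'
from h import *
s=readout.read_state();print(s['t'],s['joint_pos'],s['joint_velocities'],s['ee_pos'],s['tcp_rot'])
E
```

```text
2.7333 [-1.04634908e+00 -3.11575419e-01  2.52987181e+00 -1.15607717e-03
  9.26549503e-01  2.47534068e-01] [-1.12674158 -0.99679684  0.4716377   0.00473628  0.45067476 -1.09464833] [164.94039672 -64.49711268  75.59894736] [-0.00133316  0.9903807   0.13835902 -0.00104003]
```

Request:
servo_tool(moves=[{"xyz": [-0.01, -0.01, 0.035], "spin": 0, "fingers": 0.093}, {"xyz": [-0.03, -0.02, 0.035], "spin": 0, "fingers": 0.093}, {"xyz": [-0.03, -0.02, 0.035], "spin": 0, "fingers": 0.093}, {"xyz": [-0.03, -0.02, 0.035], "spin": 0, "fingers": 0.093}])

```text
t: 3.07
ee_pos: [149.1, -63.6, 60.6]
tcp_rot: [-0.003, 0.991, 0.136, -0.006]
wrist_force: [-0.5, -0.4, -0.4]
width: 92.6
gripper_force: 0.0
```

```bash
python3 - <<'E'
from h import *
s=readout.read_state();print(s['t'],s['joint_pos'],s['joint_velocities'],s['ee_pos'],s['tcp_rot'])
E
```

```text
3.0667 [-1.12490967 -0.30812119  2.57916822 -0.01374288  0.8796573   0.18263251] [ 0.04320496  0.01082062  0.01236462  0.00514876 -0.02957853  0.01518544] [149.08530022 -63.56659996  60.62169488] [-0.00270218  0.99073795  0.13560876 -0.00642444]
```

The tool has begun to tilt in the direction I need: its z axis leans about 0.014 rad toward the base. I'll check whether the commanded pose keeps that tilt.

Request:
servo_tool(moves=[{"xyz": [0.05, 0.03, -0.05], "spin": 0, "fingers": 0.093}, {"xyz": [0.05, 0.03, -0.05], "spin": 0, "fingers": 0.093}, {"xyz": [0.05, 0.03, -0.05], "spin": 0, "fingers": 0.093}, {"xyz": [0.05, 0.03, -0.05], "spin": 0, "fingers": 0.093}])

```text
t: 3.4
ee_pos: [207.8, -78.6, 110.2]
tcp_rot: [-0.002, 0.99, 0.14, -0.006]
wrist_force: [0.1, 0.9, -0.0]
width: 93.2
gripper_force: 0.0
```

```bash
python3 - <<'E'
from h import *
s=readout.read_state();print(s['t'],s['joint_pos'],s['ee_pos'],s['tcp_rot'])
E
```

```text
3.4 [-0.87063721 -0.24337718  2.38370132 -0.00848084  1.01113763  0.42434991] [207.8022416  -78.57505501 110.16234745] [-0.00226514  0.99017335  0.13971239 -0.0056614 ]
```

The tilt stays, because each call starts from the pose actually reached. So pushing against a joint limit builds up tilt. My plan:
1. Pick the bar with the tool vertical.
2. Go back to the start site, heading −y.
3. Over-spin the last joint past its negative limit, which should lean the tool toward −x.

First, move over to the bar.

Request:
servo_tool(moves=[{"xyz": [0.396, -0.32, -0.03], "spin": -144, "fingers": 0.06}, {"xyz": [0.396, -0.32, -0.03], "spin": -144, "fingers": 0.06}, {"xyz": [0.396, -0.32, -0.03], "spin": -144, "fingers": 0.06}, {"xyz": [0.396, -0.32, -0.03], "spin": -144, "fingers": 0.06}, {"xyz": [0.396, -0.32, -0.03], "spin": -144, "fingers": 0.06}, {"xyz": [0.396, -0.32, -0.03], "spin": -144, "fingers": 0.06}, {"xyz": [0.396, -0.32, -0.03], "spin": -144, "fingers": 0.06}, {"xyz": [0.396, -0.32, -0.03], "spin": -144, "fingers": 0.06}, {"xyz": [0.396, -0.32, -0.03], "spin": -144, "fingers": 0.06}, {"xyz": [0.396, -0.32, -0.03], "spin": -144, "fingers": 0.06}, {"xyz": [0.396, -0.32, -0.03], "spin": -144, "fingers": 0.06}, {"xyz": [0.396, -0.32, -0.03], "spin": -144, "fingers": 0.06}, {"xyz": [0.396, -0.32, -0.03], "spin": -144, "fingers": 0.06}, {"xyz": [0.396, -0.32, -0.03], "spin": -144, "fingers": 0.06}, {"xyz": [0.396, -0.32, -0.03], "spin": -144, "fingers": 0.06}, {"xyz": [0.396, -0.32, -0.03], "spin": -144, "fingers": 0.06}, {"xyz": [0.396, -0.32, -0.03], "spin": -144, "fingers": 0.06}, {"xyz": [0.396, -0.32, -0.03], "spin": -144, "fingers": 0.06}, {"xyz": [0.396, -0.32, -0.03], "spin": -144, "fingers": 0.06}, {"xyz": [0.396, -0.32, -0.03], "spin": -144, "fingers": 0.06}])

```text
t: 5.07
ee_pos: [498.3, 337.3, 136.3]
tcp_rot: [-0.009, 0.218, 0.976, 0.001]
wrist_force: [-0.0, 0.8, 0.6]
width: 60.1
gripper_force: 0.0
```

```bash
cat >> h.py <<'E'
from scipy.spatial.transform import Rotation as Ro
N=np.array([556.,-292,52]);yaw=np.radians(4.4)
_h=np.array([-np.cos(yaw),-np.sin(yaw),0]);_z=np.array([0,0,1.])
XN=_h*np.cos(np.pi/6)+_z*.5;ZN=-_h*.5+_z*np.cos(np.pi/6);YN=np.cross(ZN,XN);RN=np.c_[XN,YN,ZN]
def st():
    s=readout.read_state();q=s['tcp_rot'];M=Ro.from_quat([q[1],q[2],q[3],q[0]]).as_matrix()
    p=s['ee_pos'];print('t',round(s['t'],2),'q',np.round(s['joint_pos'],3),'p',p.round(1),'w',round(s['width'],1),'g',round(float(s['gripper_force']),1),'F',s['wrist_force'].round(1))
    print(' psi',np.degrees(np.arctan2(M[1,0],M[0,0])).round(1),'toolz',M[:,2].round(3),'tooly',M[:,1].round(3),'nest pos',((p-N)@RN).round(1),'toolz in nest',(RN.T@M[:,2]).round(3),'tooly in nest',(RN.T@M[:,1]).round(3))
    return p,M
def go(p,M,target): return (M.T@(np.array(target)-p)/1000).round(4)
def gon(p,M,target): return go(p,M,N+RN@np.array(target))
E
python3 - <<'E'
from h import *
p,M=st(); print(go(p,M,[500,338,24]))
E
```

```text
t 5.07 q [ 0.403  0.436  1.531  0.012  1.188 -0.734] p [498.3 337.3 136.3] w 60.1 g 0.0 F [-0.   0.8  0.6]
 psi 154.9 toolz [-0.017  0.005 -1.   ] tooly [ 0.425  0.905 -0.003] nest pos [  50.2 -631.9   68.3] toolz in nest [-0.485 -0.006 -0.874] tooly in nest [-0.428 -0.87   0.244]
[-0.0033  0.0017  0.1122]
```

Request:
servo_tool(moves=[{"xyz": [-0.003, 0.002, 0.04], "spin": -5, "fingers": 0.06}, {"xyz": [-0.003, 0.002, 0.075], "spin": -5, "fingers": 0.06}, {"xyz": [-0.003, 0.002, 0.095], "spin": -5, "fingers": 0.06}, {"xyz": [-0.003, 0.002, 0.106], "spin": -5, "fingers": 0.06}, {"xyz": [-0.003, 0.002, 0.112], "spin": -5, "fingers": 0.06}, {"xyz": [-0.003, 0.002, 0.112], "spin": -5, "fingers": 0.06}, {"xyz": [-0.003, 0.002, 0.112], "spin": -5, "fingers": 0.02}, {"xyz": [-0.003, 0.002, 0.112], "spin": -5, "fingers": 0.02}, {"xyz": [-0.003, 0.002, 0.112], "spin": -5, "fingers": 0.02}, {"xyz": [-0.003, 0.002, 0.112], "spin": -5, "fingers": 0.02}, {"xyz": [-0.003, 0.002, 0.112], "spin": -5, "fingers": 0.02}, {"xyz": [-0.003, 0.002, 0.112], "spin": -5, "fingers": 0.02}, {"xyz": [-0.003, 0.002, 0.112], "spin": -5, "fingers": 0.02}], grip_force=45)

```text
t: 6.15
ee_pos: [502.0, 339.4, 25.5]
tcp_rot: [-0.007, 0.178, 0.984, 0.002]
wrist_force: [-0.6, 0.4, 4.4]
width: 25.6
gripper_force: 45.0
```

```bash
python3 - <<'E'
from h import *
p,M=st(); print(go(p,M,[150,-529,300]))
S=shot('side')
cv2.imwrite('pics/grasp.png',cv2.resize(S['pixels'][330:480,200:400,::-1],(800,600)))
E
```

```text
t 6.15 q [ 0.404  0.568  1.624  0.014  0.96  -0.817] p [502.  339.4  25.5] w 25.6 g 45.0 F [-0.6  0.4  4.4]
 psi 159.5 toolz [-0.014  0.006 -1.   ] tooly [0.35  0.937 0.001] nest pos [  -8.5 -633.7  -25.6] toolz in nest [-0.488 -0.007 -0.873] tooly in nest [-0.364 -0.907  0.211]
[ 0.03   -0.9364 -0.275 ]
```

View pics/grasp.png

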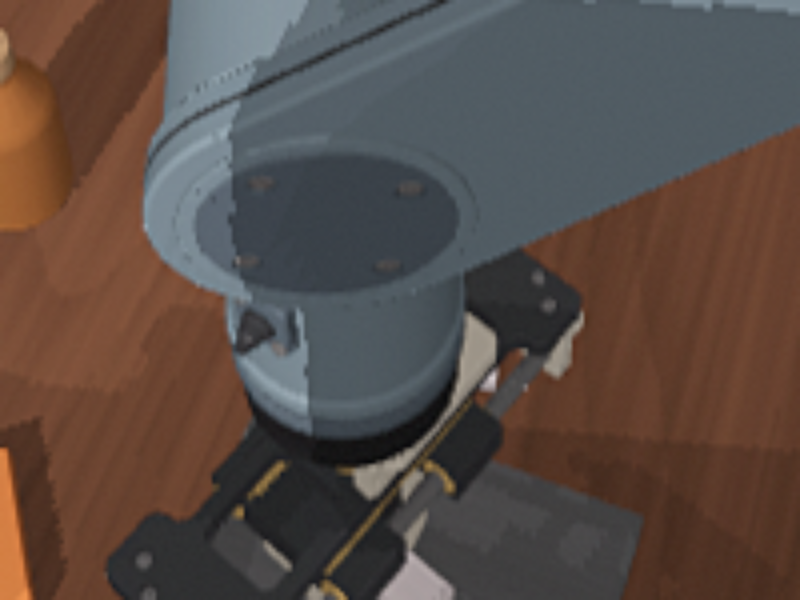

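Gripped: the opening reads 25.6 mm at 45 N, and the pale end of the bar shows between the fingers at about (415,580). Next I lift and carry it to the tilt site.

Request:
servo_tool(moves=[{"xyz": [0.0, 0.0, -0.02], "spin": 0, "fingers": 0.02}, {"xyz": [0.0, 0.0, -0.05], "spin": 0, "fingers": 0.02}, {"xyz": [0.0, 0.0, -0.09], "spin": 0, "fingers": 0.02}, {"xyz": [0.0, 0.0, -0.13], "spin": 0, "fingers": 0.02}, {"xyz": [0.001, -0.03, -0.16], "spin": 0, "fingers": 0.02}, {"xyz": [0.03, -0.936, -0.225], "spin": 0, "fingers": 0.02}, {"xyz": [0.03, -0.936, -0.225], "spin": 0, "fingers": 0.02}, {"xyz": [0.03, -0.936, -0.225], "spin": 0, "fingers": 0.02}, {"xyz": [0.03, -0.936, -0.225], "spin": 0, "fingers": 0.02}, {"xyz": [0.03, -0.936, -0.225], "spin": 0, "fingers": 0.02}, {"xyz": [0.03, -0.936, -0.225], "spin": 0, "fingers": 0.02}, {"xyz": [0.03, -0.936, -0.225], "spin": 0, "fingers": 0.02}, {"xyz": [0.03, -0.936, -0.225], "spin": 0, "fingers": 0.02}, {"xyz": [0.03, -0.936, -0.225], "spin": 0, "fingers": 0.02}, {"xyz": [0.03, -0.936, -0.225], "spin": 0, "fingers": 0.02}, {"xyz": [0.03, -0.936, -0.225], "spin": 0, "fingers": 0.02}, {"xyz": [0.03, -0.936, -0.225], "spin": 0, "fingers": 0.02}, {"xyz": [0.03, -0.936, -0.225], "spin": 0, "fingers": 0.02}, {"xyz": [0.03, -0.936, -0.225], "spin": 0, "fingers": 0.02}, {"xyz": [0.03, -0.936, -0.225], "spin": 0, "fingers": 0.02}])

```text
t: 7.87
ee_pos: [255.2, -267.1, 229.3]
tcp_rot: [-0.008, 0.178, 0.984, 0.002]
wrist_force: [0.7, -0.5, -2.6]
width: 25.2
gripper_force: 45.0
```

```bash
python3 - <<'E'
from h import *
p,M=st(); print(go(p,M,[150,-500,260]))
E
```

```text
t 7.87 q [-1.103 -0.065  1.917 -0.01   1.302 -2.312] p [ 255.2 -267.1  229.3] w 25.2 g 45.0 F [ 0.7 -0.5 -2.6]
 psi 159.5 toolz [-0.014  0.006 -1.   ] tooly [0.351 0.936 0.001] nest pos [346.8 -47.9   4.6] toolz in nest [-0.488 -0.007 -0.873] tooly in nest [-0.365 -0.907  0.211]
[ 0.0173 -0.255  -0.0306]
```

Request:
servo_tool(moves=[{"xyz": [0.043, -0.2, -0.04], "spin": -20, "fingers": 0.02}, {"xyz": [0.043, -0.2, -0.04], "spin": -20, "fingers": 0.02}, {"xyz": [0.043, -0.2, -0.04], "spin": -20, "fingers": 0.02}, {"xyz": [0.043, -0.2, -0.04], "spin": -20, "fingers": 0.02}, {"xyz": [0.043, -0.2, -0.04], "spin": -20, "fingers": 0.02}, {"xyz": [0.043, -0.2, -0.04], "spin": -20, "fingers": 0.02}, {"xyz": [0.043, -0.2, -0.04], "spin": -27, "fingers": 0.02}, {"xyz": [0.043, -0.2, -0.04], "spin": -34, "fingers": 0.02}, {"xyz": [0.043, -0.2, -0.04], "spin": -41, "fingers": 0.02}, {"xyz": [0.043, -0.2, -0.04], "spin": -48, "fingers": 0.02}, {"xyz": [0.043, -0.2, -0.04], "spin": -55, "fingers": 0.02}, {"xyz": [0.043, -0.2, -0.04], "spin": -55, "fingers": 0.02}])

```text
t: 8.87
ee_pos: [224.6, -407.0, 255.1]
tcp_rot: [-0.075, -0.193, 0.978, -0.013]
wrist_force: [0.4, -0.3, -2.5]
width: 25.6
gripper_force: 45.0
```

```bash
python3 - <<'E'
from h import *
p,M=st()
E
```

```text
t 8.87 q [-1.191  0.112  1.679 -0.156  1.356 -3.116] p [ 224.6 -407.   255.1] w 25.6 g 45.0 F [ 0.4 -0.3 -2.5]
 psi -157.7 toolz [-0.142 -0.054 -0.988] tooly [-0.379  0.925  0.004] nest pos [395.3  89.2   6.3] toolz in nest [-0.368  0.043 -0.929] tooly in nest [ 0.268 -0.952 -0.15 ]
```

The trick works: 0.15 rad of tilt in the right direction, with the bar still held. I'll keep going with the arm heading corrected.

```bash
python3 - <<'E'
from h import *
p,M=st(); print(go(p,M,[90,-450,290]))
E
```

```text
t 8.87 q [-1.191  0.112  1.679 -0.156  1.356 -3.116] p [ 224.6 -407.   255.1] w 25.6 g 45.0 F [ 0.4 -0.3 -2.5]
 psi -157.7 toolz [-0.142 -0.054 -0.988] tooly [-0.379  0.925  0.004] nest pos [395.3  89.2   6.3] toolz in nest [-0.368  0.043 -0.929] tooly in nest [ 0.268 -0.952 -0.15 ]
[ 0.1446  0.0113 -0.013 ]
```

Request:
servo_tool(moves=[{"xyz": [0.145, 0.011, -0.013], "spin": -5, "fingers": 0.02}, {"xyz": [0.145, 0.011, -0.013], "spin": -10, "fingers": 0.02}, {"xyz": [0.145, 0.011, -0.013], "spin": -15, "fingers": 0.02}, {"xyz": [0.145, 0.011, -0.013], "spin": -20, "fingers": 0.02}, {"xyz": [0.145, 0.011, -0.013], "spin": -25, "fingers": 0.02}, {"xyz": [0.145, 0.011, -0.013], "spin": -30, "fingers": 0.02}, {"xyz": [0.145, 0.011, -0.013], "spin": -30, "fingers": 0.02}, {"xyz": [0.145, 0.011, -0.013], "spin": -30, "fingers": 0.02}])

```text
t: 9.53
ee_pos: [265.2, -327.7, 215.5]
tcp_rot: [-0.148, -0.359, 0.921, -0.03]
wrist_force: [0.1, -0.3, -2.7]
width: 25.1
gripper_force: 45.0
```

```bash
python3 - <<'E'
from h import *
p,M=st(); print(go(p,M,[90,-450,290]))
E
```

```text
t 9.53 q [-0.906  0.099  1.826 -0.317  1.262 -3.116] p [ 265.2 -327.7  215.5] w 25.1 g 45.0 F [ 0.1 -0.3 -2.7]
 psi -137.0 toolz [-0.252 -0.161 -0.954] tooly [-0.67   0.741  0.052] nest pos [335.2  13.3  -4.8] toolz in nest [-0.249  0.141 -0.958] tooly in nest [ 0.555 -0.79  -0.261]
[ 0.2241  0.0307 -0.0074]
```

```bash
python3 - <<'E'
from h import *
p,M=st(); print(go(p,M,[-60,-440,290]))
E
```

```text
t 9.53 q [-0.906  0.099  1.826 -0.317  1.262 -3.116] p [ 265.2 -327.7  215.5] w 25.1 g 45.0 F [ 0.1 -0.3 -2.7]
 psi -137.0 toolz [-0.252 -0.161 -0.954] tooly [-0.67   0.741  0.052] nest pos [335.2  13.3  -4.8] toolz in nest [-0.249  0.141 -0.958] tooly in nest [ 0.555 -0.79  -0.261]
[0.3224 0.1385 0.0288]
```

Request:
servo_tool(moves=[{"xyz": [0.322, 0.138, 0.029], "spin": 0, "fingers": 0.02}, {"xyz": [0.322, 0.138, 0.029], "spin": 0, "fingers": 0.02}, {"xyz": [0.322, 0.138, 0.029], "spin": 0, "fingers": 0.02}, {"xyz": [0.322, 0.138, 0.029], "spin": 0, "fingers": 0.02}, {"xyz": [0.322, 0.138, 0.029], "spin": 0, "fingers": 0.02}, {"xyz": [0.322, 0.138, 0.029], "spin": 0, "fingers": 0.02}, {"xyz": [0.322, 0.138, 0.029], "spin": 0, "fingers": 0.02}, {"xyz": [0.322, 0.138, 0.029], "spin": 0, "fingers": 0.02}])

```text
t: 10.2
ee_pos: [180.8, -313.9, 191.7]
tcp_rot: [-0.175, -0.337, 0.924, -0.041]
wrist_force: [0.4, -0.2, -2.3]
width: 25.9
gripper_force: 45.0
```

```bash
python3 - <<'E'
from h import *
p,M=st(); print(go(p,M,[-60,-440,290]))
E
```

```text
t 10.2 q [-1.013  0.     2.014 -0.397  1.15  -3.116] p [ 180.8 -313.9  191.7] w 25.9 g 45.0 F [ 0.4 -0.2 -2.3]
 psi -139.4 toolz [-0.295 -0.193 -0.936] tooly [-0.638  0.769  0.042] nest pos [395.3  -7.  -67. ] toolz in nest [-0.2    0.17  -0.965] tooly in nest [ 0.521 -0.816 -0.252]
[0.2826 0.0607 0.0034]
```

Request:
servo_tool(moves=[{"xyz": [0.0, 0.0, -0.04], "spin": 7, "fingers": 0.02}, {"xyz": [0.0, 0.0, -0.08], "spin": 14, "fingers": 0.02}, {"xyz": [0.03, 0.005, -0.1], "spin": 21, "fingers": 0.02}, {"xyz": [0.06, 0.01, -0.1], "spin": 28, "fingers": 0.02}, {"xyz": [0.09, 0.02, -0.1], "spin": 35, "fingers": 0.02}, {"xyz": [0.12, 0.03, -0.1], "spin": 42, "fingers": 0.02}, {"xyz": [0.16, 0.04, -0.08], "spin": 49, "fingers": 0.02}, {"xyz": [0.2, 0.05, -0.06], "spin": 56, "fingers": 0.02}, {"xyz": [0.24, 0.06, -0.03], "spin": 63, "fingers": 0.02}, {"xyz": [0.283, 0.061, 0.0], "spin": 70, "fingers": 0.02}, {"xyz": [0.283, 0.061, 0.0], "spin": 70, "fingers": 0.02}, {"xyz": [0.283, 0.061, 0.0], "spin": 70, "fingers": 0.02}])

```text
t: 11.2
ee_pos: [-63.4, -441.0, 292.2]
tcp_rot: [-0.121, 0.256, 0.95, -0.133]
wrist_force: [0.4, -0.1, -1.0]
width: 25.8
gripper_force: 45.0
```

```bash
python3 - <<'E'
from h import *
p,M=st(); print(go(p,M,[-60,-440,290]))
E
```

```text
t 11.2 q [-1.762 -0.091  1.839 -0.283  1.154 -2.722] p [ -63.4 -441.   292.2] w 25.8 g 45.0 F [ 0.4 -0.1 -1. ]
 psi 148.3 toolz [-0.297 -0.19  -0.936] tooly [ 0.454  0.834 -0.314] nest pos [ 664.8  101.1 -106.5] toolz in nest [-0.199  0.167 -0.966] tooly in nest [-0.604 -0.797 -0.013]
[-0.0026  0.0031  0.0008]
```

Request:
servo_tool(moves=[{"xyz": [0.0, 0.0, 0.0], "spin": -7, "fingers": 0.02}, {"xyz": [0.02, -0.01, 0.005], "spin": -14, "fingers": 0.02}, {"xyz": [0.04, -0.02, 0.01], "spin": -21, "fingers": 0.02}, {"xyz": [0.08, -0.033, 0.016], "spin": -26, "fingers": 0.02}, {"xyz": [0.08, -0.033, 0.016], "spin": -31, "fingers": 0.02}, {"xyz": [0.08, -0.033, 0.016], "spin": -36, "fingers": 0.02}, {"xyz": [0.08, -0.033, 0.016], "spin": -41, "fingers": 0.02}, {"xyz": [0.08, -0.033, 0.016], "spin": -46, "fingers": 0.02}, {"xyz": [0.08, -0.033, 0.016], "spin": -50, "fingers": 0.02}, {"xyz": [0.08, -0.033, 0.016], "spin": -50, "fingers": 0.02}])

```text
t: 12.03
ee_pos: [-31.8, -433.5, 237.8]
tcp_rot: [-0.231, -0.11, 0.963, -0.084]
wrist_force: [0.6, 0.1, -2.6]
width: 25.6
gripper_force: 45.0
```

```bash
python3 - <<'E'
from h import *
p,M=st(); print(go(p,M,[-100,-440,290]))
E
```

```text
t 12.03 q [-1.552 -0.026  1.968 -0.524  1.037 -3.116] p [ -31.8 -433.5  237.8] w 25.6 g 45.0 F [ 0.6  0.1 -2.6]
 psi -168.7 toolz [-0.427 -0.212 -0.879] tooly [-0.251  0.962 -0.11 ] nest pos [ 609.9   96.  -137.5] toolz in nest [-0.057  0.179 -0.982] tooly in nest [ 0.098 -0.978 -0.184]
[ 0.0846  0.0051 -0.0153]
```

```bash
python3 - <<'E'
from h import *
p,M=st(); print(go(p,M,[300,-230,300]),go(p,M,[320,280,310]))
E
```

```text
t 12.03 q [-1.552 -0.026  1.968 -0.524  1.037 -3.116] p [ -31.8 -433.5  237.8] w 25.6 g 45.0 F [ 0.6  0.1 -2.6]
 psi -168.7 toolz [-0.427 -0.212 -0.879] tooly [-0.251  0.962 -0.11 ] nest pos [ 609.9   96.  -137.5] toolz in nest [-0.057  0.179 -0.982] tooly in nest [ 0.098 -0.978 -0.184]
[-0.2947  0.1055 -0.2395] [-0.3959  0.5898 -0.3652]
```

Request:
servo_tool(moves=[{"xyz": [-0.295, 0.105, -0.24], "spin": 7, "fingers": 0.02}, {"xyz": [-0.295, 0.105, -0.24], "spin": 14, "fingers": 0.02}, {"xyz": [-0.295, 0.105, -0.24], "spin": 21, "fingers": 0.02}, {"xyz": [-0.295, 0.105, -0.24], "spin": 28, "fingers": 0.02}, {"xyz": [-0.295, 0.105, -0.24], "spin": 35, "fingers": 0.02}, {"xyz": [-0.295, 0.105, -0.24], "spin": 42, "fingers": 0.02}, {"xyz": [-0.295, 0.105, -0.24], "spin": 49, "fingers": 0.02}, {"xyz": [-0.295, 0.105, -0.24], "spin": 56, "fingers": 0.02}, {"xyz": [-0.295, 0.105, -0.24], "spin": 63, "fingers": 0.02}, {"xyz": [-0.396, 0.59, -0.365], "spin": 70, "fingers": 0.02}, {"xyz": [-0.396, 0.59, -0.365], "spin": 77, "fingers": 0.02}, {"xyz": [-0.396, 0.59, -0.365], "spin": 84, "fingers": 0.02}, {"xyz": [-0.396, 0.59, -0.365], "spin": 91, "fingers": 0.02}, {"xyz": [-0.396, 0.59, -0.365], "spin": 98, "fingers": 0.02}, {"xyz": [-0.396, 0.59, -0.365], "spin": 105, "fingers": 0.02}, {"xyz": [-0.396, 0.59, -0.365], "spin": 112, "fingers": 0.02}, {"xyz": [-0.396, 0.59, -0.365], "spin": 119, "fingers": 0.02}, {"xyz": [-0.396, 0.59, -0.365], "spin": 126, "fingers": 0.02}, {"xyz": [-0.396, 0.59, -0.365], "spin": 133, "fingers": 0.02}, {"xyz": [-0.396, 0.59, -0.365], "spin": 140, "fingers": 0.02}])

```text
t: 13.7
ee_pos: [301.4, 125.6, 304.3]
tcp_rot: [-0.033, 0.801, 0.546, -0.243]
wrist_force: [1.1, -0.9, -1.8]
width: 25.7
gripper_force: 45.0
```

```bash
python3 - <<'E'
from h import *
p,M=st(); print(go(p,M,[320,280,310]))
E
```

```text
t 13.7 q [ 0.191  0.136  1.623 -0.134  1.859  0.558] p [301.4 125.6 304.3] w 25.7 g 45.0 F [ 1.1 -0.9 -1.8]
 psi 72.2 toolz [-0.425 -0.212 -0.88 ] tooly [ 0.859 -0.401 -0.318] nest pos [ 318.3 -435.9  107.5] toolz in nest [-0.059  0.179 -0.982] tooly in nest [-0.874  0.466  0.138]
[ 0.1409 -0.0478 -0.0458]
```

Request:
servo_tool(moves=[{"xyz": [0.04, -0.012, -0.012], "spin": 7, "fingers": 0.02}, {"xyz": [0.08, -0.024, -0.024], "spin": 14, "fingers": 0.02}, {"xyz": [0.11, -0.036, -0.036], "spin": 21, "fingers": 0.02}, {"xyz": [0.141, -0.048, -0.046], "spin": 28, "fingers": 0.02}, {"xyz": [0.141, -0.048, -0.046], "spin": 35, "fingers": 0.02}, {"xyz": [0.141, -0.048, -0.046], "spin": 42, "fingers": 0.02}, {"xyz": [0.141, -0.048, -0.046], "spin": 49, "fingers": 0.02}, {"xyz": [0.141, -0.048, -0.046], "spin": 56, "fingers": 0.02}, {"xyz": [0.141, -0.048, -0.046], "spin": 63, "fingers": 0.02}, {"xyz": [0.141, -0.048, -0.046], "spin": 70, "fingers": 0.02}, {"xyz": [0.141, -0.048, -0.046], "spin": 77, "fingers": 0.02}, {"xyz": [0.141, -0.048, -0.046], "spin": 84, "fingers": 0.02}, {"xyz": [0.141, -0.048, -0.046], "spin": 91, "fingers": 0.02}, {"xyz": [0.141, -0.048, -0.046], "spin": 98, "fingers": 0.02}, {"xyz": [0.141, -0.048, -0.046], "spin": 105, "fingers": 0.02}, {"xyz": [0.141, -0.048, -0.046], "spin": 112, "fingers": 0.02}, {"xyz": [0.141, -0.048, -0.046], "spin": 119, "fingers": 0.02}, {"xyz": [0.141, -0.048, -0.046], "spin": 126, "fingers": 0.02}, {"xyz": [0.141, -0.048, -0.046], "spin": 133, "fingers": 0.02}, {"xyz": [0.141, -0.048, -0.046], "spin": 140, "fingers": 0.02}])

```text
t: 15.37
ee_pos: [333.7, 242.9, 311.4]
tcp_rot: [0.207, 0.809, -0.535, -0.13]
wrist_force: [1.2, -0.3, -2.0]
width: 25.7
gripper_force: 45.0
```

```bash
python3 - <<'E'
from h import *
p,M=st(); print(go(p,M,[320,320,310]))
E
```

```text
t 15.37 q [ 0.378  0.286  1.415 -0.025  1.934  3.114] p [333.7 242.9 311.4] w 25.7 g 45.0 F [ 1.2 -0.3 -2. ]
 psi -66.7 toolz [-0.431 -0.196 -0.881] tooly [-0.811 -0.343  0.474] nest pos [ 286.1 -550.3  134.3] toolz in nest [-0.055  0.163 -0.985] tooly in nest [ 0.96   0.279 -0.007]
[-0.0763 -0.016  -0.008 ]
```

Request:
servo_tool(moves=[{"xyz": [-0.076, -0.016, -0.008], "spin": 5, "fingers": 0.02}, {"xyz": [-0.076, -0.016, -0.008], "spin": 10, "fingers": 0.02}, {"xyz": [-0.076, -0.016, -0.008], "spin": 15, "fingers": 0.02}, {"xyz": [-0.076, -0.016, -0.008], "spin": 20, "fingers": 0.02}, {"xyz": [-0.076, -0.016, -0.008], "spin": 25, "fingers": 0.02}, {"xyz": [-0.076, -0.016, -0.008], "spin": 30, "fingers": 0.02}, {"xyz": [-0.076, -0.016, -0.008], "spin": 35, "fingers": 0.02}, {"xyz": [-0.076, -0.016, -0.008], "spin": 35, "fingers": 0.02}])

```text
t: 16.03
ee_pos: [358.6, 110.1, 328.2]
tcp_rot: [0.197, 0.72, -0.654, -0.123]
wrist_force: [1.2, 0.3, -3.3]
width: 25.3
gripper_force: 45.0
```

```bash
python3 - <<'E'
from h import *
p,M=st(); print(go(p,M,[320,320,310]))
E
```

```text
t 16.03 q [ 0.082  0.197  1.481 -0.093  1.923  3.117] p [358.6 110.1 328.2] w 25.3 g 45.0 F [ 1.2  0.3 -3.3]
 psi -83.5 toolz [-0.435 -0.123 -0.892] tooly [-0.893 -0.066  0.445] nest pos [ 281.8 -416.   156.2] toolz in nest [-0.062  0.089 -0.994] tooly in nest [ 0.998 -0.003 -0.063]
[-0.2137  0.0126  0.0073]
```

Request:
servo_tool(moves=[{"xyz": [-0.04, 0.007, 0.001], "spin": -7, "fingers": 0.02}, {"xyz": [-0.08, 0.014, 0.003], "spin": -14, "fingers": 0.02}, {"xyz": [-0.12, 0.021, 0.004], "spin": -21, "fingers": 0.02}, {"xyz": [-0.16, 0.028, 0.005], "spin": -28, "fingers": 0.02}, {"xyz": [-0.2, 0.035, 0.007], "spin": -35, "fingers": 0.02}, {"xyz": [-0.236, 0.043, 0.009], "spin": -36, "fingers": 0.02}, {"xyz": [-0.236, 0.043, 0.009], "spin": -30, "fingers": 0.02}, {"xyz": [-0.236, 0.043, 0.009], "spin": -25, "fingers": 0.02}, {"xyz": [-0.236, 0.043, 0.009], "spin": -20, "fingers": 0.02}, {"xyz": [-0.236, 0.043, 0.009], "spin": -15, "fingers": 0.02}, {"xyz": [-0.236, 0.043, 0.009], "spin": -10, "fingers": 0.02}, {"xyz": [-0.236, 0.043, 0.009], "spin": -5, "fingers": 0.02}, {"xyz": [-0.236, 0.043, 0.009], "spin": 0, "fingers": 0.02}, {"xyz": [-0.236, 0.043, 0.009], "spin": 5, "fingers": 0.02}, {"xyz": [-0.236, 0.043, 0.009], "spin": 5, "fingers": 0.02}])

```text
t: 17.28
ee_pos: [324.3, 197.7, 310.2]
tcp_rot: [0.164, 0.766, -0.6, -0.163]
wrist_force: [0.4, -0.2, -2.2]
width: 25.7
gripper_force: 45.0
```

```bash
python3 - <<'E'
from h import *
p,M=st(); print(gon(p,M,[0,-200,230]),gon(p,M,[0,0,180]))
print('want psi for tool x=XN:',np.degrees(np.arctan2(XN[1],XN[0])),'-XN',np.degrees(np.arctan2(-XN[1],-XN[0])))
a=RN.T@M; print(np.degrees(np.arctan2(a[1,0],a[0,0])), a.round(3))
E
```

```text
t 17.28 q [0.212 0.195 1.527 0.043 1.885 3.117] p [324.3 197.7 310.2] w 25.7 g 45.0 F [ 0.4 -0.2 -2.2]
 psi -76.9 toolz [-0.446 -0.055 -0.893] tooly [-0.866 -0.226  0.447] nest pos [ 296.6 -506.1  126.9] toolz in nest [-0.057  0.02  -0.998] tooly in nest [ 0.986  0.158 -0.054]
[ 0.3517 -0.2495 -0.0797] [ 0.5477 -0.2151 -0.0257]
want psi for tool x=XN: -175.60000000000002 -XN 4.4
99.042897341138 [[-0.157  0.986 -0.057]
 [ 0.987  0.158  0.02 ]
 [ 0.029 -0.054 -0.998]]
```

Tilt is now good: 0.02 rad roll and 0.057 rad pitch off square to the bed. Next, spin back and go to a hover above the nest along its normal.

Request:
servo_tool(moves=[{"xyz": [0.352, -0.25, -0.08], "spin": -7, "fingers": 0.02}, {"xyz": [0.352, -0.25, -0.08], "spin": -14, "fingers": 0.02}, {"xyz": [0.352, -0.25, -0.08], "spin": -21, "fingers": 0.02}, {"xyz": [0.352, -0.25, -0.08], "spin": -28, "fingers": 0.02}, {"xyz": [0.352, -0.25, -0.08], "spin": -35, "fingers": 0.02}, {"xyz": [0.352, -0.25, -0.08], "spin": -42, "fingers": 0.02}, {"xyz": [0.352, -0.25, -0.08], "spin": -49, "fingers": 0.02}, {"xyz": [0.352, -0.25, -0.08], "spin": -56, "fingers": 0.02}, {"xyz": [0.352, -0.25, -0.08], "spin": -63, "fingers": 0.02}, {"xyz": [0.352, -0.25, -0.08], "spin": -70, "fingers": 0.02}, {"xyz": [0.352, -0.25, -0.08], "spin": -77, "fingers": 0.02}, {"xyz": [0.352, -0.25, -0.08], "spin": -81, "fingers": 0.02}, {"xyz": [0.548, -0.215, -0.026], "spin": -81, "fingers": 0.02}, {"xyz": [0.548, -0.215, -0.026], "spin": -81, "fingers": 0.02}, {"xyz": [0.548, -0.215, -0.026], "spin": -81, "fingers": 0.02}, {"xyz": [0.548, -0.215, -0.026], "spin": -81, "fingers": 0.02}, {"xyz": [0.548, -0.215, -0.026], "spin": -81, "fingers": 0.02}, {"xyz": [0.548, -0.215, -0.026], "spin": -81, "fingers": 0.02}])

```text
t: 18.78
ee_pos: [643.9, -292.4, 204.1]
tcp_rot: [0.018, 0.972, 0.038, -0.232]
wrist_force: [-0.6, -1.2, -3.0]
width: 25.5
gripper_force: 45.0
```

```bash
python3 - <<'E'
from h import *
p,M=st(); a=RN.T@M; print(np.degrees(np.arctan2(a[1,0],a[0,0])), a.round(3)); print(gon(p,M,[0,0,80]))
E
```

```text
t 18.78 q [-0.46   0.88   0.658 -0.275  1.992  0.969] p [ 643.9 -292.4  204.1] w 25.5 g 45.0 F [-0.6 -1.2 -3. ]
 psi 4.2 toolz [-0.45  -0.053 -0.891] tooly [ 0.082 -0.996  0.018] nest pos [  0.2   7.1 175.5] toolz in nest [-0.053  0.019 -0.998] tooly in nest [0.005 1.    0.018]
179.79390668243784 [[-0.999  0.005 -0.053]
 [ 0.004  1.     0.019]
 [ 0.053  0.018 -0.998]]
[-0.0049 -0.0089  0.0953]
```

Request:
servo_tool(moves=[{"xyz": [-0.005, -0.009, 0.03], "spin": 0, "fingers": 0.02}, {"xyz": [-0.005, -0.009, 0.06], "spin": 0, "fingers": 0.02}, {"xyz": [-0.006, -0.009, 0.09], "spin": 0, "fingers": 0.02}, {"xyz": [-0.006, -0.009, 0.115], "spin": 0, "fingers": 0.02}, {"xyz": [-0.006, -0.009, 0.125], "spin": 0, "fingers": 0.02}, {"xyz": [-0.006, -0.009, 0.125], "spin": 0, "fingers": 0.02}, {"xyz": [-0.006, -0.009, 0.125], "spin": 0, "fingers": 0.02}])

```text
t: 19.37
ee_pos: [584.9, -282.3, 99.3]
tcp_rot: [0.018, 0.972, 0.042, -0.231]
wrist_force: [1.2, -0.4, -2.2]
width: 25.6
gripper_force: 45.0
```

```bash
python3 - <<'E'
from h import *
p,M=st(); print(gon(p,M,[0,0,23]))
T=shot('top');S=shot('side')
for c,n in((T,'top'),(S,'side')):
    print(n,'tcp',proj(c,p),'bar centre',proj(c,p+M[:,2]*13.5))
a=cv2.resize(T['pixels'][235:325,345:445,::-1],(400,360),interpolation=cv2.INTER_CUBIC);b=cv2.resize(S['pixels'][150:240,320:420,::-1],(400,360),interpolation=cv2.INTER_CUBIC)
cv2.imwrite('pics/hover.png',np.hstack([a,b]))
E
```

```text
t 19.37 q [-0.482  0.81   1.048 -0.26   1.673  1.027] p [ 584.9 -282.3   99.3] w 25.6 g 45.0 F [ 1.2 -0.4 -2.2]
 psi 4.7 toolz [-0.447 -0.055 -0.893] tooly [ 0.09  -0.996  0.017] nest pos [-1.9 -7.4 55.7] toolz in nest [-0.057  0.021 -0.998] tooly in nest [-0.003  1.     0.021]
[-0.0038  0.0067  0.0327]
top tcp (np.float64(397.1866257300348), np.float64(256.42799271364726)) bar centre (np.float64(396.7188143827485), np.float64(259.5200719093949))
side tcp (np.float64(348.768978959515), np.float64(199.89699757692807)) bar centre (np.float64(350.8586501592976), np.float64(204.0832437954673))
```

View pics/hover.png

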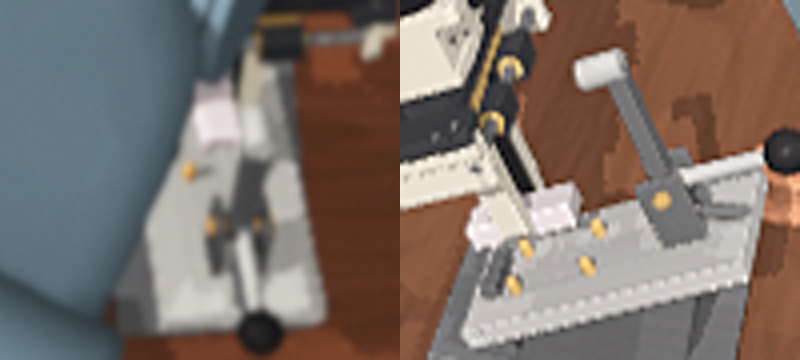

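```bash
python3 - <<'E'
from h import *
p,M=st()
T=shot('top');S=shot('side')
for c,n in((T,'top'),(S,'side')):
    print(n)
    for x in(-35,35):
        print(x,[tuple(np.round(proj(c,p+M@np.array([x,y,z])),1)) for z in(5.5,21.5) for y in(-13,13)])
def rows(c,v0,v1,u0,u1,step=2):
    P=c['pixels'].astype(int)
    for v in range(v0,v1,step):
        print(v,' '.join('%d,%d'%(x[0],x[0]-x[1]) for x in P[v,u0:u1]))
rows(T,258,272,391,408)
print('S');rows(S,192,212,346,368)
E
```

```text
t 19.47 q [-0.482  0.809  1.046 -0.26   1.673  1.027] p [ 586.  -282.7  100.7] w 25.4 g 45.0 F [-0.5  0.5 -2.4]
 psi 4.6 toolz [-0.444 -0.057 -0.894] tooly [ 0.09  -0.996  0.019] nest pos [-2.2 -7.  57.4] toolz in nest [-0.06   0.023 -0.998] tooly in nest [-0.002  1.     0.023]
top
-35 [(np.float64(394.2), np.float64(269.1)), (np.float64(404.6), np.float64(268.3)), (np.float64(393.7), np.float64(272.6)), (np.float64(404.0), np.float64(271.9))]
35 [(np.float64(390.0), np.float64(246.4)), (np.float64(400.2), np.float64(245.6)), (np.float64(389.6), np.float64(250.0)), (np.float64(399.6), np.float64(249.3))]
side
-35 [(np.float64(361.3), np.float64(201.2)), (np.float64(363.1), np.float64(194.8)), (np.float64(363.7), np.float64(206.2)), (np.float64(365.4), np.float64(199.8))]
35 [(np.float64(335.6), np.float64(207.1)), (np.float64(337.7), np.float64(200.8)), (np.float64(338.2), np.float64(212.0)), (np.float64(340.2), np.float64(205.6))]
258 65,-14 63,-10 94,1 142,10 160,12 162,13 163,11 170,12 174,13 177,12 187,13 185,14 143,11 118,8 157,9 181,10 185,9
260 64,-14 78,-6 141,9 202,13 216,13
[... 1410 characters left out ...]
45,8 194,9 196,9 191,9 205,11 225,11 231,10 253,9 249,8 237,11 237,11 249,10 251,10 250,10 216,11 168,10 180,12 94,45 103,45 109,44
204 230,9 230,9 232,8 242,7 198,8 193,9 201,10 249,12 239,10 236,11 237,11 238,12 237,11 237,10 237,11 241,12 252,10 221,11 93,6 137,7 163,-2 136,1
206 230,8 231,9 231,8 234,8 249,8 209,9 195,9 210,10 241,11 239,11 241,12 244,11 253,8 227,11 206,10 192,10 204,7 169,6 127,3 138,3 171,3 165,24
208 221,8 215,9 212,9 190,8 173,7 176,7 155,6 175,7 205,7 181,8 152,5 132,3 165,4 166,4 173,4 190,5 173,4 192,5 191,4 201,3 200,4 201,2
210 199,9 140,4 141,1 171,19 253,42 250,39 162,12 154,1 191,3 205,5 204,4 204,5 186,4 190,5 198,5 182,4 185,5 187,6 199,5 197,3 196,4 187,4
```

Camera and robot agree: the held bar's edges fall within 0.5 px of where I predicted them, and the bar is centred in the jaws. I'll centre over the pins and lower.

```bash
python3 - <<'E'
from h import *
p,M=st(); print(gon(p,M,[2,-.5,42]),gon(p,M,[2,-.5,24]))
E
```

```text
t 19.57 q [-0.482  0.809  1.046 -0.26   1.672  1.027] p [ 585.8 -282.6  100.6] w 25.6 g 45.0 F [ 0.1 -0.1 -2.4]
 psi 4.6 toolz [-0.444 -0.057 -0.894] tooly [ 0.09  -0.996  0.019] nest pos [-2.1 -7.  57.3] toolz in nest [-0.06   0.023 -0.998] tooly in nest [-0.002  1.     0.023]
[-0.005   0.0062  0.0152] [-0.0061  0.0058  0.0332]
```

Request:
servo_tool(moves=[{"xyz": [-0.005, 0.006, 0.005], "spin": 0, "fingers": 0.02}, {"xyz": [-0.005, 0.006, 0.01], "spin": 0, "fingers": 0.02}, {"xyz": [-0.005, 0.006, 0.015], "spin": 0, "fingers": 0.02}, {"xyz": [-0.005, 0.006, 0.015], "spin": 0, "fingers": 0.02}, {"xyz": [-0.005, 0.006, 0.015], "spin": 0, "fingers": 0.02}])

```text
t: 19.98
ee_pos: [573.0, -289.4, 87.4]
tcp_rot: [0.018, 0.972, 0.042, -0.231]
wrist_force: [-0.4, 1.3, -2.5]
width: 25.7
gripper_force: 45.0
```

```bash
python3 - <<'E'
from h import *
p,M=st(); print(gon(p,M,[2,-.5,24]))
S=shot('side');T=shot('top')
a=cv2.resize(T['pixels'][240:300,375:425,::-1],(400,480),interpolation=cv2.INTER_CUBIC);b=cv2.resize(S['pixels'][190:235,330:375,::-1],(400,480),interpolation=cv2.INTER_CUBIC)
cv2.imwrite('pics/hover2.png',np.hstack([a,b]))
E
```

```text
t 19.98 q [-0.498  0.806  1.088 -0.265  1.636  1.022] p [ 573.  -289.4   87.4] w 25.7 g 45.0 F [-0.4  1.3 -2.5]
 psi 4.7 toolz [-0.448 -0.054 -0.892] tooly [ 0.089 -0.996  0.016] nest pos [ 2.8 -1.3 39.2] toolz in nest [-0.056  0.02  -0.998] tooly in nest [-0.003  1.     0.02 ]
[-0.      0.0005  0.0153]
```

View pics/hover2.png

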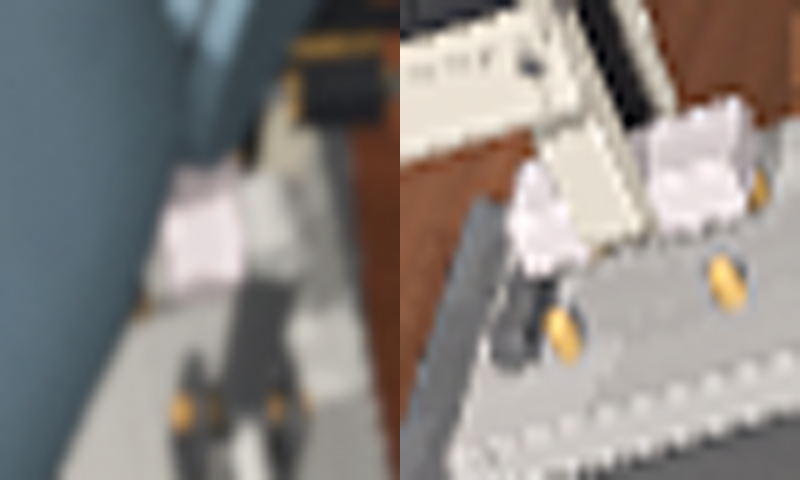

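The bar sits over the pins. The near pins are at (565,335) and (728,283) in the crop, and a far pin shows at (760,190). I'll lower it slowly.

Request:
servo_tool(moves=[{"xyz": [0, 0.0005, 0.004], "spin": 0, "fingers": 0.02}, {"xyz": [0, 0.0005, 0.008], "spin": 0, "fingers": 0.02}, {"xyz": [0, 0.0005, 0.011], "spin": 0, "fingers": 0.02}, {"xyz": [0, 0.0005, 0.013], "spin": 0, "fingers": 0.02}, {"xyz": [0, 0.0005, 0.015], "spin": 0, "fingers": 0.02}, {"xyz": [0, 0.0005, 0.015], "spin": 0, "fingers": 0.02}, {"xyz": [0, 0.0005, 0.015], "spin": 0, "fingers": 0.02}])

```text
t: 20.67
ee_pos: [566.6, -290.4, 74.2]
tcp_rot: [0.018, 0.972, 0.042, -0.231]
wrist_force: [-0.4, 2.6, -2.9]
width: 25.6
gripper_force: 45.0
```

```bash
python3 - <<'E'
from h import *
p,M=st(); print(gon(p,M,[2,-.5,23]))
E
```

```text
t 20.67 q [-0.503  0.808  1.119 -0.267  1.603  1.026] p [ 566.6 -290.4   74.2] w 25.6 g 45.0 F [-0.4  2.6 -2.9]
 psi 4.7 toolz [-0.448 -0.054 -0.893] tooly [ 0.089 -0.996  0.016] nest pos [ 1.8 -0.7 24.6] toolz in nest [-0.056  0.02  -0.998] tooly in nest [-0.003  1.     0.02 ]
[-0.0003  0.0002  0.0016]
```

Request:
servo_tool(moves=[{"xyz": [0, 0.0, 0.001], "spin": 0, "fingers": 0.02}, {"xyz": [0, 0.0, 0.002], "spin": 0, "fingers": 0.02}, {"xyz": [0, 0.0, 0.003], "spin": 0, "fingers": 0.02}, {"xyz": [0, 0.0, 0.003], "spin": 0, "fingers": 0.02}])

```text
t: 21.0
ee_pos: [566.1, -290.6, 72.7]
tcp_rot: [0.018, 0.972, 0.042, -0.23]
wrist_force: [1.6, 5.2, 3.7]
width: 25.9
gripper_force: 45.0
```

```bash
python3 - <<'E'
from h import *
p,M=st()
E
```

```text
t 21.0 q [-0.504  0.807  1.123 -0.267  1.597  1.027] p [ 566.1 -290.6   72.7] w 25.9 g 45.0 F [1.6 5.2 3.7]
 psi 4.7 toolz [-0.446 -0.055 -0.893] tooly [ 0.09  -0.996  0.017] nest pos [ 1.5 -0.6 23. ] toolz in nest [-0.058  0.021 -0.998] tooly in nest [-0.003  1.     0.021]
```

Touched down at about 6 N. Releasing.

Request:
servo_tool(moves=[{"xyz": [0, -0.0005, 0.002], "spin": 0, "fingers": 0.03}, {"xyz": [0, -0.0005, 0.002], "spin": 0, "fingers": 0.036}, {"xyz": [0, -0.0005, 0.002], "spin": 0, "fingers": 0.042}, {"xyz": [0, -0.0005, 0.002], "spin": 0, "fingers": 0.042}, {"xyz": [0, -0.0005, 0.002], "spin": 0, "fingers": 0.042}, {"xyz": [0, -0.0005, -0.01], "spin": 0, "fingers": 0.042}, {"xyz": [0, -0.0005, -0.03], "spin": 0, "fingers": 0.042}, {"xyz": [0, -0.0005, -0.06], "spin": 0, "fingers": 0.042}, {"xyz": [0, -0.0005, -0.1], "spin": 0, "fingers": 0.042}, {"xyz": [0, -0.0005, -0.14], "spin": 0, "fingers": 0.042}, {"xyz": [0, -0.0005, -0.16], "spin": 0, "fingers": 0.042}, {"xyz": [0, -0.0005, -0.16], "spin": 0, "fingers": 0.042}])

```text
t: 22.0
ee_pos: [640.0, -282.1, 220.2]
tcp_rot: [0.021, 0.973, 0.042, -0.226]
wrist_force: [-0.0, -0.7, 0.9]
width: 42.0
gripper_force: 0.0
```

```bash
python3 - <<'E'
from h import *
p,M=st()
S=shot('side');T=shot('top')
a=cv2.resize(T['pixels'][235:325,360:450,::-1],(400,400),interpolation=cv2.INTER_CUBIC);b=cv2.resize(S['pixels'][145:235,330:420,::-1],(400,400),interpolation=cv2.INTER_CUBIC)
cv2.imwrite('pics/placed.png',np.hstack([a,b]))
K=N+RN@np.array([90+75*np.sin(1.6),0,36+75*np.cos(1.6)]);print('knob pred',K,proj(T,K),proj(S,K))
E
```

```text
t 22.0 q [-0.451  0.846  0.683 -0.271  1.989  0.971] p [ 640.  -282.1  220.2] w 42.0 g 0.0 F [-0.  -0.7  0.9]
 psi 4.6 toolz [-0.439 -0.06  -0.897] tooly [ 0.09  -0.996  0.022] nest pos [ 10.9  -3.4 187.9] toolz in nest [-0.066  0.026 -0.998] tooly in nest [-0.001  1.     0.026]
knob pred [ 430.40976127 -301.66364221  163.76436004] (np.float64(410.6360211966648), np.float64(317.81273578379086)) (np.float64(416.30270025431093), np.float64(186.85730124341967))
```

View pics/placed.png

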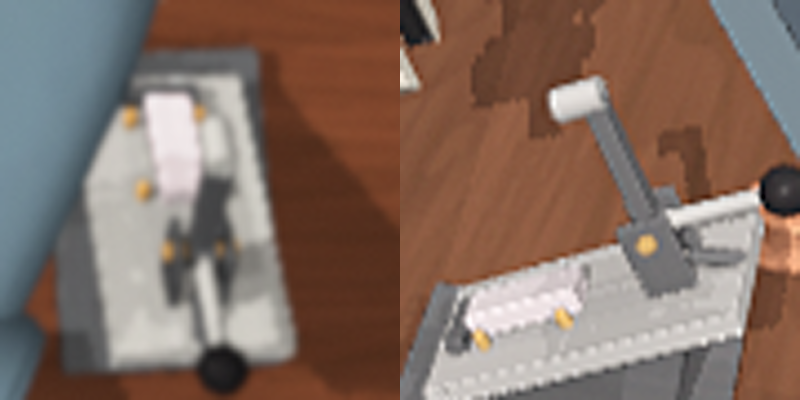

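The bar lies in the nest between the pins and near the stop. The knob is within a pixel of where I predicted it. Next I go over the knob, clearing the arm top.

```bash
python3 - <<'E'
from h import *
p,M=st()
for t in([165,0,190],[165,0,100],[165,0,32]): print(gon(p,M,t))
E
```

```text
t 22.1 q [-0.452  0.848  0.694 -0.271  1.985  0.972] p [ 637.4 -281.9  214.9] w 42.2 g 0.0 F [-0.3  0.2 -0.9]
 psi 4.7 toolz [-0.446 -0.056 -0.893] tooly [ 0.09  -0.996  0.018] nest pos [ 10.5  -3.9 182.1] toolz in nest [-0.058  0.022 -0.998] tooly in nest [-0.003  1.     0.022]
[-0.1538  0.0036 -0.0168]
[-0.1591  0.0017  0.073 ]
[-0.163   0.0002  0.1409]
```

Request:
servo_tool(moves=[{"xyz": [-0.04, 0.004, -0.017], "spin": 0, "fingers": 0.06}, {"xyz": [-0.08, 0.004, -0.017], "spin": 0, "fingers": 0.06}, {"xyz": [-0.12, 0.004, -0.017], "spin": 0, "fingers": 0.06}, {"xyz": [-0.154, 0.004, -0.017], "spin": 0, "fingers": 0.06}, {"xyz": [-0.154, 0.004, -0.017], "spin": 0, "fingers": 0.06}, {"xyz": [-0.157, 0.003, 0.02], "spin": 0, "fingers": 0.06}, {"xyz": [-0.159, 0.002, 0.055], "spin": 0, "fingers": 0.06}, {"xyz": [-0.16, 0.001, 0.085], "spin": 0, "fingers": 0.06}, {"xyz": [-0.162, 0.001, 0.11], "spin": 0, "fingers": 0.06}, {"xyz": [-0.163, 0.0, 0.13], "spin": 0, "fingers": 0.06}, {"xyz": [-0.163, 0.0, 0.141], "spin": 0, "fingers": 0.06}, {"xyz": [-0.163, 0.0, 0.141], "spin": 0, "fingers": 0.06}, {"xyz": [-0.163, 0.0, 0.141], "spin": 0, "fingers": 0.06}])

```text
t: 23.18
ee_pos: [428.0, -300.7, 160.6]
tcp_rot: [0.017, 0.972, 0.042, -0.232]
wrist_force: [-0.1, -0.6, -0.4]
width: 59.9
gripper_force: 0.0
```

```bash
python3 - <<'E'
from h import *
p,M=st()
S=shot('side')
cv2.imwrite('pics/knob.png',cv2.resize(S['pixels'][130:240,320:460,::-1],(764,600),interpolation=cv2.INTER_CUBIC))
for q in np.arange(1.6,-.01,-.1): print(round(q,1),gon(p,M,[90+75*np.sin(q),0,36+75*np.cos(q)-2]).round(3))
E
```

```text
t 23.18 q [-0.621  0.522  1.425 -0.309  1.555  0.926] p [ 428.  -300.7  160.6] w 59.9 g 0.0 F [-0.1 -0.6 -0.4]
 psi 4.7 toolz [-0.45  -0.053 -0.892] tooly [ 0.089 -0.996  0.014] nest pos [165.4  -1.1  29.9] toolz in nest [-0.054  0.018 -0.998] tooly in nest [-0.004  1.     0.018]
1.6 [ 0.     0.001 -0.002]
1.5 [ 0.001  0.001 -0.009]
1.4 [ 0.002  0.001 -0.017]
1.3 [ 0.004  0.002 -0.024]
1.2 [ 0.007  0.002 -0.031]
1.1 [ 0.011  0.002 -0.038]
1.0 [ 0.015  0.002 -0.044]
0.9 [ 0.019  0.002 -0.05 ]
0.8 [ 0.025  0.002 -0.055]
0.7 [ 0.03   0.002 -0.06 ]
0.6 [ 0.037  0.002 -0.064]
0.5 [ 0.043  0.002 -0.068]
0.4 [ 0.05   0.003 -0.071]
0.3 [ 0.057  0.003 -0.073]
0.2 [ 0.065  0.003 -0.074]
0.1 [ 0.072  0.003 -0.075]
-0.0 [ 0.08   0.003 -0.075]
```

View pics/knob.png

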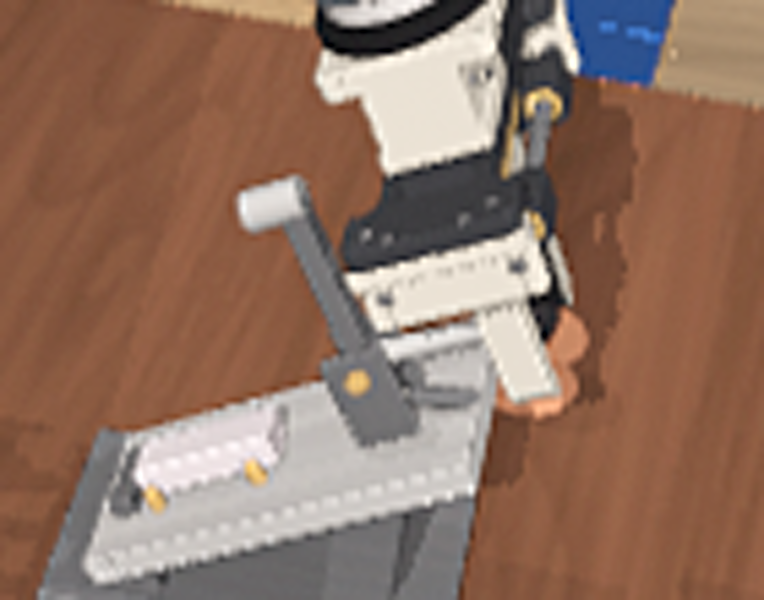

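The near finger covers the knob at about (510,350) and the bar still sits in the nest at (205,450). I'll pinch the knob and lead it over the arc.

Request:
servo_tool(moves=[{"xyz": [0.0, 0.001, -0.002], "spin": 0, "fingers": 0.02}, {"xyz": [0.0, 0.001, -0.002], "spin": 0, "fingers": 0.02}, {"xyz": [0.0, 0.001, -0.002], "spin": 0, "fingers": 0.02}, {"xyz": [0.0, 0.001, -0.002], "spin": 0, "fingers": 0.02}, {"xyz": [0.0, 0.001, -0.002], "spin": 0, "fingers": 0.02}, {"xyz": [0.001, 0.001, -0.009], "spin": 0, "fingers": 0.02}, {"xyz": [0.002, 0.001, -0.017], "spin": 0, "fingers": 0.02}, {"xyz": [0.004, 0.001, -0.024], "spin": 0, "fingers": 0.02}, {"xyz": [0.007, 0.001, -0.031], "spin": 0, "fingers": 0.02}, {"xyz": [0.011, 0.001, -0.038], "spin": 0, "fingers": 0.02}, {"xyz": [0.015, 0.001, -0.044], "spin": 0, "fingers": 0.02}, {"xyz": [0.019, 0.001, -0.05], "spin": 0, "fingers": 0.02}, {"xyz": [0.025, 0.001, -0.055], "spin": 0, "fingers": 0.02}, {"xyz": [0.03, 0.001, -0.06], "spin": 0, "fingers": 0.02}, {"xyz": [0.037, 0.002, -0.064], "spin": 0, "fingers": 0.02}, {"xyz": [0.043, 0.002, -0.068], "spin": 0, "fingers": 0.02}, {"xyz": [0.05, 0.002, -0.071], "spin": 0, "fingers": 0.02}, {"xyz": [0.057, 0.002, -0.073], "spin": 0, "fingers": 0.02}, {"xyz": [0.065, 0.002, -0.074], "spin": 0, "fingers": 0.02}, {"xyz": [0.065, 0.002, -0.074], "spin": 0, "fingers": 0.02}], grip_force=30)

```text
t: 24.9
ee_pos: [521.9, -291.6, 199.4]
tcp_rot: [0.017, 0.972, 0.043, -0.23]
wrist_force: [4.9, 9.2, 4.7]
width: 26.2
gripper_force: 30.0
```

```bash
python3 - <<'E'
from h import *
p,M=st();n=(p-N)@RN
print('q est',np.arctan2(n[0]-90,n[2]+2-36),gon(p,M,[90+75*np.sin(.05),0,109]))
E
```

```text
t 24.9 q [-0.536  0.632  1.132 -0.28   1.75   0.949] p [ 521.9 -291.6  199.4] w 26.2 g 30.0 F [4.9 9.2 4.7]
 psi 4.8 toolz [-0.445 -0.052 -0.894] tooly [ 0.091 -0.996  0.013] nest pos [103.1  -3.  110.6] toolz in nest [-0.059  0.018 -0.998] tooly in nest [-0.006  1.     0.018]
q est 0.16973467371460058 [0.0093 0.0031 0.0022]
```

Request:
servo_tool(moves=[{"xyz": [0.005, -0.001, 0.001], "spin": 0, "fingers": 0.02}, {"xyz": [0.009, -0.001, 0.002], "spin": 0, "fingers": 0.02}, {"xyz": [0.009, -0.001, 0.002], "spin": 0, "fingers": 0.06}, {"xyz": [0.009, -0.001, 0.002], "spin": 0, "fingers": 0.06}, {"xyz": [0.009, -0.001, 0.002], "spin": 0, "fingers": 0.06}, {"xyz": [0.009, -0.001, 0.002], "spin": 0, "fingers": 0.06}, {"xyz": [0.009, -0.001, 0.002], "spin": 0, "fingers": 0.06}, {"xyz": [0.009, -0.001, 0.002], "spin": 0, "fingers": 0.06}])

```text
t: 25.57
ee_pos: [526.8, -293.2, 193.0]
tcp_rot: [0.018, 0.972, 0.041, -0.231]
wrist_force: [-0.6, -0.1, 0.5]
width: 59.1
gripper_force: 0.0
```

```bash
python3 - <<'E'
from h import *
p,M=st()
S=shot('side');T=shot('top')
a=cv2.resize(T['pixels'][235:325,360:450,::-1],(400,400),interpolation=cv2.INTER_CUBIC);b=cv2.resize(S['pixels'][145:235,330:420,::-1],(400,400),interpolation=cv2.INTER_CUBIC)
cv2.imwrite('pics/closed.png',np.hstack([a,b]))
E
```

```text
t 25.57 q [-0.533  0.647  1.122 -0.282  1.747  0.956] p [ 526.8 -293.2  193. ] w 59.1 g 0.0 F [-0.6 -0.1  0.5]
 psi 4.6 toolz [-0.447 -0.055 -0.893] tooly [ 0.089 -0.996  0.016] nest pos [ 95.8  -1.  107.5] toolz in nest [-0.056  0.02  -0.998] tooly in nest [-0.003  1.     0.02 ]
```

View pics/closed.png

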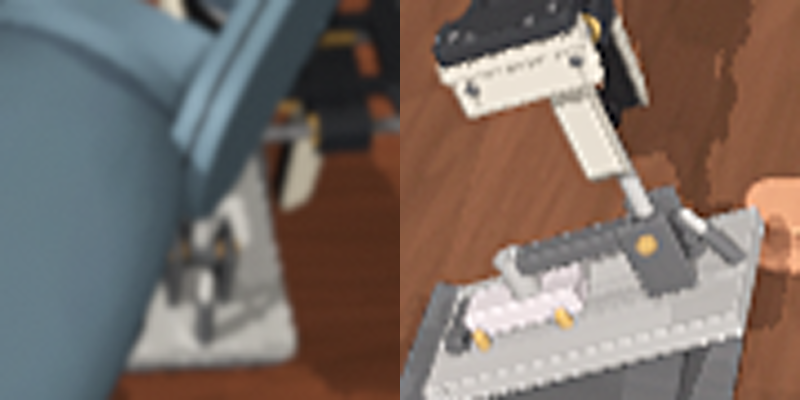

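The clamp foot is down on the bar at about (520,265), and the tool is clear with zero force. I'll hold still for over a second, then re-grip.

Request:
servo_tool(moves=[{"xyz": [0, 0, 0], "spin": 0, "fingers": 0.06}, {"xyz": [0, 0, 0], "spin": 0, "fingers": 0.06}, {"xyz": [0, 0, 0], "spin": 0, "fingers": 0.06}, {"xyz": [0, 0, 0], "spin": 0, "fingers": 0.06}, {"xyz": [0, 0, 0], "spin": 0, "fingers": 0.06}, {"xyz": [0, 0, 0], "spin": 0, "fingers": 0.06}, {"xyz": [0, 0, 0], "spin": 0, "fingers": 0.06}, {"xyz": [0, 0, 0], "spin": 0, "fingers": 0.06}, {"xyz": [0, 0, 0], "spin": 0, "fingers": 0.06}, {"xyz": [0, 0, 0], "spin": 0, "fingers": 0.06}, {"xyz": [0, 0, 0], "spin": 0, "fingers": 0.06}, {"xyz": [0, 0, 0], "spin": 0, "fingers": 0.06}, {"xyz": [0, 0, 0], "spin": 0, "fingers": 0.06}, {"xyz": [0, 0, 0], "spin": 0, "fingers": 0.06}])

```text
t: 26.83
ee_pos: [527.1, -293.0, 193.2]
tcp_rot: [0.018, 0.972, 0.042, -0.231]
wrist_force: [-0.3, 0.2, -0.0]
width: 60.4
gripper_force: 0.0
```

```bash
python3 - <<'E'
from h import *
p,M=st()
for q in np.arange(0,1.61,.1): print(round(q,1),gon(p,M,[90+75*np.sin(q),-1,36+75*np.cos(q)-2]).round(3))
E
```

```text
t 26.83 q [-0.532  0.647  1.122 -0.282  1.747  0.956] p [ 527.1 -293.   193.2] w 60.4 g 0.0 F [-0.3  0.2 -0. ]
 psi 4.7 toolz [-0.447 -0.055 -0.893] tooly [ 0.09  -0.996  0.017] nest pos [ 95.6  -1.3 107.8] toolz in nest [-0.057  0.021 -0.998] tooly in nest [-0.003  1.     0.021]
0.0 [ 0.006  0.    -0.001]
0.1 [-0.002  0.    -0.001]
0.2 [-0.009  0.    -0.   ]
0.3 [-0.017  0.     0.001]
0.4 [-0.024  0.     0.003]
0.5 [-0.031  0.     0.006]
0.6 [-0.037 -0.     0.01 ]
0.7 [-0.044 -0.     0.014]
0.8 [-0.049 -0.     0.019]
0.9 [-0.055 -0.     0.024]
1.0 [-0.059 -0.001  0.03 ]
1.1 [-0.063 -0.001  0.036]
1.2 [-0.067 -0.001  0.043]
1.3 [-0.07  -0.001  0.05 ]
1.4 [-0.072 -0.001  0.057]
1.5 [-0.073 -0.001  0.064]
1.6 [-0.074 -0.002  0.072]
```

Request:
servo_tool(moves=[{"xyz": [0.006, 0, -0.001], "spin": 0, "fingers": 0.06}, {"xyz": [0.006, 0, -0.001], "spin": 0, "fingers": 0.02}, {"xyz": [0.006, 0, -0.001], "spin": 0, "fingers": 0.02}, {"xyz": [0.006, 0, -0.001], "spin": 0, "fingers": 0.02}, {"xyz": [0.006, 0, -0.001], "spin": 0, "fingers": 0.02}, {"xyz": [-0.002, 0, -0.001], "spin": 0, "fingers": 0.02}, {"xyz": [-0.009, 0, 0.0], "spin": 0, "fingers": 0.02}, {"xyz": [-0.017, 0, 0.001], "spin": 0, "fingers": 0.02}, {"xyz": [-0.024, 0, 0.003], "spin": 0, "fingers": 0.02}, {"xyz": [-0.031, 0, 0.006], "spin": 0, "fingers": 0.02}, {"xyz": [-0.037, 0, 0.01], "spin": 0, "fingers": 0.02}, {"xyz": [-0.044, 0, 0.014], "spin": 0, "fingers": 0.02}, {"xyz": [-0.049, 0, 0.019], "spin": 0, "fingers": 0.02}, {"xyz": [-0.055, 0, 0.024], "spin": 0, "fingers": 0.02}, {"xyz": [-0.059, 0, 0.03], "spin": 0, "fingers": 0.02}, {"xyz": [-0.063, 0, 0.036], "spin": 0, "fingers": 0.02}, {"xyz": [-0.067, 0, 0.043], "spin": 0, "fingers": 0.02}, {"xyz": [-0.07, 0, 0.05], "spin": 0, "fingers": 0.02}, {"xyz": [-0.072, 0, 0.057], "spin": 0, "fingers": 0.02}, {"xyz": [-0.073, 0, 0.064], "spin": 0, "fingers": 0.02}])

```text
t: 28.5
ee_pos: [432.9, -301.8, 168.3]
tcp_rot: [0.018, 0.972, 0.042, -0.231]
wrist_force: [-0.7, -0.0, -0.3]
width: 19.7
gripper_force: 0.0
```

```bash
python3 - <<'E'
from h import *
p,M=st();n=(p-N)@RN
print('q est',np.arctan2(n[0]-90,n[2]+2-36),gon(p,M,[165,-1,34]),gon(p,M,[172,-1,190]),gon(p,M,[1,-1,190]))
E
```

```text
t 28.5 q [-0.618  0.521  1.406 -0.308  1.572  0.923] p [ 432.9 -301.8  168.3] w 19.7 g 0.0 F [-0.7 -0.  -0.3]
 psi 4.7 toolz [-0.447 -0.055 -0.893] tooly [ 0.089 -0.996  0.016] nest pos [165.1   0.4  39. ] toolz in nest [-0.057  0.02  -0.998] tooly in nest [-0.003  1.     0.021]
q est 1.5048775487021742 [-0.0002 -0.0015  0.0049] [ 0.0017  0.0017 -0.1512] [ 0.1724  0.0022 -0.1415]
```

The grip slipped off the knob: the opening now reads 19.7 mm with no force. I'll find the clamp numerically from dark pixels around the predicted knob positions.

```bash
python3 - <<'E'
from h import *
S=shot('side')
P=S['pixels'].astype(int)
def frac(X,rad,f):
    u,v=proj(S,X);u,v=int(round(u)),int(round(v));w=P[v-rad:v+rad+1,u-rad:u+rad+1];return (u,v),round(float(f(w).mean()),2),w.reshape(-1,3).mean(0).round()
dark=lambda w:(w.max(2)<50)
for q in np.arange(-.1,1.65,.1):
    K=N+RN@np.array([90+75*np.sin(q),0,36+75*np.cos(q)])
    F=N+RN@np.array([90-75*np.cos(q),0,36+75*np.sin(q)])
    print(round(q,1),'knob',frac(K,2,dark),'arm',frac(F,1,dark))
E
```

```text
-0.1 knob ((371, 171), 0.44, array([53., 51., 53.])) arm ((360, 205), 0.0, array([122., 119., 120.]))
0.0 knob ((374, 170), 0.16, array([61., 57., 59.])) arm ((359, 203), 0.0, array([122., 121., 123.]))
0.1 knob ((377, 169), 0.52, array([52., 45., 45.])) arm ((358, 200), 0.0, array([124., 105.,  97.]))
0.2 knob ((380, 168), 0.16, array([91., 67., 56.])) arm ((357, 198), 0.0, array([144.,  92.,  64.]))
0.3 knob ((383, 168), 0.0, array([81., 75., 74.])) arm ((356, 195), 0.0, array([142.,  92.,  67.]))
0.4 knob ((386, 168), 0.0, array([73., 72., 75.])) arm ((356, 193), 0.0, array([140.,  91.,  66.]))
0.5 knob ((390, 168), 0.0, array([69., 68., 71.])) arm ((356, 190), 0.0, array([142.,  91.,  67.]))
0.6 knob ((393, 169), 0.0, array([65., 64., 67.])) arm ((356, 188), 0.0, array([142.,  92.,  67.]))
0.7 knob ((396, 170), 0.0, array([65., 65., 68.])) arm ((357, 185), 0.0, array([142.,  92.,  67.]))
0.8 knob ((399, 171), 0.0, array([105., 102., 100.])) arm ((358, 183), 0.0, array([141.,  91.,  66.]))
0.9 knob ((402, 172), 0.0, array([165., 159., 152.])) arm ((359, 181), 0.0, array([142.,  92.,  66.]))
1.0 knob ((405, 174), 0.0, array([228., 219., 206.])) arm ((360, 178), 0.0, array([140.,  91.,  66.]))
1.1 knob ((407, 175), 0.0, array([229., 220., 207.])) arm ((362, 176), 0.0, array([141.,  91.,  66.]))
1.2 knob ((410, 177), 0.0, array([227., 219., 206.])) arm ((364, 175), 0.0, array([141.,  92.,  67.]))
1.3 knob ((412, 180), 0.0, array([209., 201., 188.])) arm ((367, 173), 0.0, array([136.,  88.,  65.]))
1.4 knob ((414, 182), 0.0, array([203., 195., 182.])) arm ((369, 171), 0.78, array([46., 42., 43.]))
1.5 knob ((415, 184), 0.0, array([217., 209., 196.])) arm ((372, 170), 0.0, array([69., 65., 66.]))
1.6 knob ((416, 187), 0.0, array([230., 222., 208.])) arm ((375, 169), 0.11, array([60., 56., 58.]))
```

The clamp is still closed (arm at (359,203)), and the bar is undisturbed. A pinch slips off the ball, so I'll push the knob up the slope with closed fingers from its lower side instead.

```bash
python3 - <<'E'
from h import *
p,M=st()
for t in([165,-1,185],[60,-1,185],[60,-1,110]): print(t,gon(p,M,t).round(3))
print('push, from [60,-1,110]')
for q in np.arange(0,1.41,.1):
    t=np.array([90+75*np.sin(q)-24*np.cos(q),-1,36+75*np.cos(q)+24*np.sin(q)-2]); print(round(q,1),t.round(0),(gon(p,M,t)-gon(p,M,[60,-1,110])).round(3))
E
```

```text
t 28.55 q [-0.618  0.521  1.408 -0.309  1.571  0.923] p [ 432.  -301.5  167.2] w 20.2 g 0.0 F [-0.4  0.2 -0.3]
 psi 4.7 toolz [-0.449 -0.054 -0.892] tooly [ 0.089 -0.996  0.015] nest pos [165.3  -0.   37.5] toolz in nest [-0.055  0.019 -0.998] tooly in nest [-0.003  1.     0.019]
[165, -1, 185] [ 0.008  0.002 -0.147]
[60, -1, 185] [ 0.113  0.002 -0.141]
[60, -1, 110] [ 0.109  0.001 -0.067]
push, from [60,-1,110]
0.0 [ 66.  -1. 109.] [-0.006 -0.     0.001]
0.1 [ 74.  -1. 111.] [-0.013  0.    -0.002]
0.2 [ 81.  -1. 112.] [-0.021  0.    -0.003]
0.3 [ 89.  -1. 113.] [-0.029 -0.    -0.004]
0.4 [ 97.  -1. 112.] [-0.037 -0.    -0.004]
0.5 [105.  -1. 111.] [-0.045 -0.    -0.004]
0.6 [113.  -1. 109.] [-0.052 -0.    -0.002]
0.7 [120.  -1. 107.] [-0.06 -0.   -0.  ]
0.8 [127.  -1. 103.] [-0.067 -0.     0.003]
0.9 [134.  -1.  99.] [-0.074 -0.     0.007]
1.0 [140.  -1.  95.] [-0.081 -0.001  0.011]
1.1 [146.  -1.  89.] [-0.087 -0.001  0.016]
1.2 [151.  -1.  84.] [-0.092 -0.001  0.021]
1.3 [156.  -1.  77.] [-0.098 -0.001  0.028]
1.4 [160.  -1.  70.] [-0.102 -0.001  0.034]
```

Request:
servo_tool(moves=[{"xyz": [0.002, 0.0, -0.04], "spin": 0, "fingers": 0.0}, {"xyz": [0.004, 0.001, -0.08], "spin": 0, "fingers": 0.0}, {"xyz": [0.006, 0.002, -0.12], "spin": 0, "fingers": 0.0}, {"xyz": [0.008, 0.002, -0.147], "spin": 0, "fingers": 0.0}, {"xyz": [0.008, 0.002, -0.147], "spin": 0, "fingers": 0.0}, {"xyz": [0.045, 0.002, -0.145], "spin": 0, "fingers": 0.0}, {"xyz": [0.08, 0.002, -0.143], "spin": 0, "fingers": 0.0}, {"xyz": [0.113, 0.002, -0.141], "spin": 0, "fingers": 0.0}, {"xyz": [0.113, 0.002, -0.141], "spin": 0, "fingers": 0.0}, {"xyz": [0.113, 0.002, -0.141], "spin": 0, "fingers": 0.0}, {"xyz": [0.111, 0.001, -0.11], "spin": 0, "fingers": 0.0}, {"xyz": [0.11, 0.001, -0.08], "spin": 0, "fingers": 0.0}, {"xyz": [0.109, 0.001, -0.067], "spin": 0, "fingers": 0.0}, {"xyz": [0.109, 0.001, -0.067], "spin": 0, "fingers": 0.0}, {"xyz": [0.109, 0.001, -0.067], "spin": 0, "fingers": 0.0}])

```text
t: 29.8
ee_pos: [559.6, -291.6, 181.2]
tcp_rot: [0.019, 0.972, 0.041, -0.23]
wrist_force: [0.4, -0.1, 1.1]
width: 0.6
gripper_force: 0.0
```

```bash
python3 - <<'E'
from h import *
p,M=st()
E
```

```text
t 29.8 q [-0.509  0.711  1.034 -0.275  1.775  0.973] p [ 559.6 -291.6  181.2] w 0.6 g 0.0 F [ 0.4 -0.1  1.1]
 psi 4.6 toolz [-0.447 -0.055 -0.893] tooly [ 0.088 -0.996  0.017] nest pos [ 6.150e+01 -1.000e-01  1.137e+02] toolz in nest [-0.057  0.021 -0.998] tooly in nest [-0.002  1.     0.021]
```

Request:
servo_tool(moves=[{"xyz": [-0.004, -0.001, 0.004], "spin": 0, "fingers": 0.0}, {"xyz": [-0.012, -0.001, 0.002], "spin": 0, "fingers": 0.0}, {"xyz": [-0.02, -0.001, 0.001], "spin": 0, "fingers": 0.0}, {"xyz": [-0.028, -0.001, 0.0], "spin": 0, "fingers": 0.0}, {"xyz": [-0.036, -0.001, 0.0], "spin": 0, "fingers": 0.0}, {"xyz": [-0.044, -0.001, 0.0], "spin": 0, "fingers": 0.0}, {"xyz": [-0.051, -0.001, 0.002], "spin": 0, "fingers": 0.0}, {"xyz": [-0.059, -0.001, 0.004], "spin": 0, "fingers": 0.0}, {"xyz": [-0.066, -0.001, 0.007], "spin": 0, "fingers": 0.0}, {"xyz": [-0.073, -0.001, 0.011], "spin": 0, "fingers": 0.0}, {"xyz": [-0.08, -0.001, 0.015], "spin": 0, "fingers": 0.0}, {"xyz": [-0.086, -0.001, 0.02], "spin": 0, "fingers": 0.0}, {"xyz": [-0.091, -0.001, 0.025], "spin": 0, "fingers": 0.0}, {"xyz": [-0.096, -0.001, 0.031], "spin": 0, "fingers": 0.0}, {"xyz": [-0.096, -0.001, 0.031], "spin": 0, "fingers": 0.0}, {"xyz": [-0.096, -0.001, 0.031], "spin": 0, "fingers": 0.0}])

```text
t: 31.13
ee_pos: [460.5, -299.1, 196.7]
tcp_rot: [0.019, 0.972, 0.041, -0.231]
wrist_force: [0.7, 0.2, -0.8]
width: 0.5
gripper_force: 0.0
```

```bash
cat > q.py <<'E'
from h import *
p,M=st()
S=shot('side');P=S['pixels'].astype(int)
for q in np.arange(-.1,1.65,.1):
    o=[]
    for L in(45,60,75):
        u,v=proj(S,N+RN@np.array([90-L*np.cos(q),0,36+L*np.sin(q)]));w=P[int(round(v)),int(round(u))];o.append((int(w[0]),int(w[0]-w[2])))
    print(round(q,1),o)
E
python3 q.py
```

```text
t 31.13 q [-0.59   0.538  1.303 -0.301  1.661  0.924] p [ 460.5 -299.1  196.7] w 0.5 g 0.0 F [ 0.7  0.2 -0.8]
 psi 4.6 toolz [-0.447 -0.056 -0.893] tooly [ 0.089 -0.996  0.018] nest pos [155.3  -0.2  77.4] toolz in nest [-0.056  0.021 -0.998] tooly in nest [-0.002  1.     0.021]
-0.1 [(127, 80), (169, 36), (180, 5)]
0.0 [(135, 73), (141, 73), (149, 82)]
0.1 [(146, 78), (148, 77), (149, 78)]
0.2 [(144, 75), (151, 78), (148, 79)]
0.3 [(140, 74), (139, 74), (140, 74)]
0.4 [(140, 73), (139, 75), (140, 75)]
0.5 [(140, 74), (145, 78), (142, 76)]
0.6 [(142, 75), (150, 79), (139, 75)]
0.7 [(140, 77), (149, 77), (142, 76)]
0.8 [(141, 74), (143, 76), (142, 76)]
0.9 [(142, 76), (139, 74), (144, 75)]
1.0 [(139, 74), (143, 72), (140, 75)]
1.1 [(139, 74), (143, 74), (141, 74)]
1.2 [(139, 76), (141, 75), (140, 74)]
1.3 [(137, 77), (150, 79), (142, 80)]
1.4 [(109, 26), (147, 77), (144, 14)]
1.5 [(119, 1), (111, -4), (144, 3)]
1.6 [(121, 0), (162, 15), (225, 22)]
```

The clamp arm now shows at q≈1.5–1.6, so it is open. I retract, cross above the arm top to over the nest, and measure the bar there.

Request:
servo_tool(moves=[{"xyz": [0.002, 0.0, -0.04], "spin": 0, "fingers": 0.0}, {"xyz": [0.004, 0.0, -0.08], "spin": 0, "fingers": 0.0}, {"xyz": [0.006, 0.001, -0.113], "spin": 0, "fingers": 0.0}, {"xyz": [0.006, 0.001, -0.113], "spin": 0, "fingers": 0.0}, {"xyz": [0.045, 0.002, -0.111], "spin": 0, "fingers": 0.045}, {"xyz": [0.085, 0.002, -0.109], "spin": 0, "fingers": 0.045}, {"xyz": [0.125, 0.002, -0.107], "spin": 0, "fingers": 0.045}, {"xyz": [0.16, 0.002, -0.104], "spin": 0, "fingers": 0.045}, {"xyz": [0.16, 0.002, -0.104], "spin": 0, "fingers": 0.045}, {"xyz": [0.16, 0.002, -0.104], "spin": 0, "fingers": 0.045}])

```text
t: 32.02
ee_pos: [650.4, -282.8, 211.6]
tcp_rot: [0.017, 0.971, 0.043, -0.234]
wrist_force: [0.3, 0.4, -0.4]
width: 35.9
gripper_force: 0.0
```

```bash
python3 q.py | tail -5; python3 - <<'E'
from h import *
p,M=st()
print(gon(p,M,[-1,-.5,60]),gon(p,M,[-1,-.5,22]))
T=shot('top');S=shot('side')
for c,n in((T,'top'),(S,'side')):
    for q in(1.3,1.6):
        u,v=proj(c,N+RN@np.array([90+75*np.sin(q),0,36+75*np.cos(q)]));print(n,q,round(u),round(v),c['pixels'][int(round(v)),int(round(u))])
    for x in(-1.5,):
        for sx in(-35,35): print([tuple(np.round(proj(c,N+RN@np.array([x+sx,y,16])),1)) for y in(-13,13)])
a=cv2.resize(T['pixels'][235:325,360:450,::-1],(400,400),interpolation=cv2.INTER_CUBIC);b=cv2.resize(S['pixels'][145:235,330:420,::-1],(400,400),interpolation=cv2.INTER_CUBIC)
cv2.imwrite('pics/open.png',np.hstack([a,b]))
E
```

```text
1.2 [(135, 75), (137, 73), (139, 73)]
1.3 [(132, 76), (145, 75), (137, 79)]
1.4 [(106, 27), (145, 75), (141, 15)]
1.5 [(115, 1), (117, -2), (143, 3)]
1.6 [(118, 0), (123, -2), (150, 5)]
t 32.07 q [-0.447  0.884  0.624 -0.274  2.022  0.966] p [ 650.  -283.4  214.9] w 40.0 g 0.0 F [ 0.1 -0.  -0.3]
 psi 4.7 toolz [-0.449 -0.055 -0.892] tooly [ 0.09  -0.996  0.016] nest pos [ -0.3  -1.3 188.3] toolz in nest [-0.054  0.02  -0.998] tooly in nest [-0.003  1.     0.02 ]
[-0.0063 -0.0018  0.1282] [-0.0083 -0.0025  0.1661]
top 1.3 412 312 [152 149 143]
top 1.6 411 318 [32 31 32]
[(np.float64(391.5), np.float64(255.7)), (np.float64(401.4), np.float64(255.2))]
[(np.float64(395.6), np.float64(277.3)), (np.float64(405.9), np.float64(276.8))]
side 1.3 412 180 [125 142 152]
side 1.6 416 187 [127 143 152]
[(np.float64(343.2), np.float64(216.7)), (np.float64(345.2), np.float64(210.6))]
[(np.float64(367.9), np.float64(209.9)), (np.float64(369.6), np.float64(203.7))]
```

View pics/open.png

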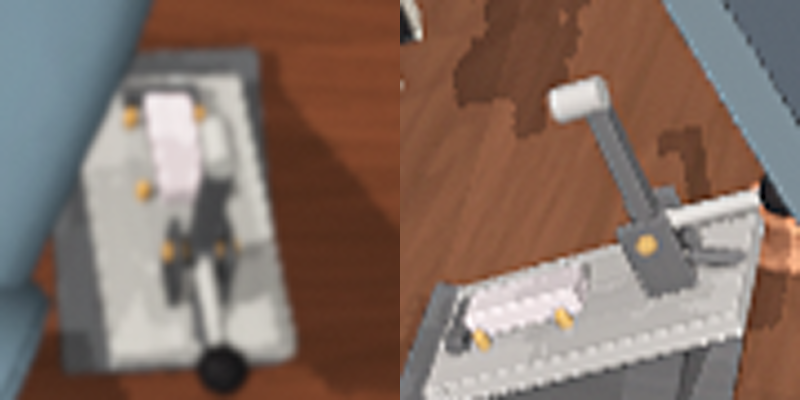

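The clamp stands fully open: foot at (580,100), knob at (222,368). The bar is still in its nest at (172,145) top and (520,300) side. Now I go down and grip the bar.

Request:
servo_tool(moves=[{"xyz": [-0.002, -0.001, 0.035], "spin": 0, "fingers": 0.045}, {"xyz": [-0.004, -0.001, 0.07], "spin": 0, "fingers": 0.045}, {"xyz": [-0.005, -0.002, 0.1], "spin": 0, "fingers": 0.045}, {"xyz": [-0.006, -0.002, 0.125], "spin": 0, "fingers": 0.045}, {"xyz": [-0.007, -0.002, 0.14], "spin": 0, "fingers": 0.045}, {"xyz": [-0.008, -0.002, 0.152], "spin": 0, "fingers": 0.045}, {"xyz": [-0.008, -0.002, 0.16], "spin": 0, "fingers": 0.045}, {"xyz": [-0.008, -0.002, 0.164], "spin": 0, "fingers": 0.045}, {"xyz": [-0.008, -0.002, 0.165], "spin": 0, "fingers": 0.045}, {"xyz": [-0.008, -0.002, 0.165], "spin": 0, "fingers": 0.045}], grip_force=45)

```text
t: 33.0
ee_pos: [569.6, -291.7, 73.9]
tcp_rot: [0.019, 0.972, 0.041, -0.23]
wrist_force: [-0.3, -0.5, 0.2]
width: 45.1
gripper_force: 0.0
```

```bash
python3 - <<'E'
from h import *
p,M=st()
E
```

```text
t 33.0 q [-0.502  0.811  1.111 -0.267  1.604  1.027] p [ 569.6 -291.7   73.9] w 45.1 g 0.0 F [-0.3 -0.5  0.2]
 psi 4.6 toolz [-0.445 -0.056 -0.894] tooly [ 0.089 -0.996  0.018] nest pos [-0.8  0.7 25.8] toolz in nest [-0.059  0.022 -0.998] tooly in nest [-0.002  1.     0.022]
```

Now close on the bar, wait for the grip, then lift along the tool axis.

Request:
servo_tool(moves=[{"xyz": [0, -0.001, 0.002], "spin": 0, "fingers": 0.02}, {"xyz": [0, -0.001, 0.002], "spin": 0, "fingers": 0.02}, {"xyz": [0, -0.001, 0.002], "spin": 0, "fingers": 0.02}, {"xyz": [0, -0.001, 0.002], "spin": 0, "fingers": 0.02}, {"xyz": [0, -0.001, 0.002], "spin": 0, "fingers": 0.02}, {"xyz": [0, -0.001, 0.002], "spin": 0, "fingers": 0.02}, {"xyz": [0, -0.001, 0.002], "spin": 0, "fingers": 0.02}, {"xyz": [0, -0.001, -0.002], "spin": 0, "fingers": 0.02}, {"xyz": [0, -0.001, -0.01], "spin": 0, "fingers": 0.02}, {"xyz": [0, -0.001, -0.02], "spin": 0, "fingers": 0.02}, {"xyz": [0, -0.001, -0.035], "spin": 0, "fingers": 0.02}, {"xyz": [0, -0.001, -0.06], "spin": 0, "fingers": 0.02}, {"xyz": [0, -0.001, -0.09], "spin": 0, "fingers": 0.02}, {"xyz": [0, -0.001, -0.125], "spin": 0, "fingers": 0.02}, {"xyz": [0, -0.001, -0.16], "spin": 0, "fingers": 0.02}, {"xyz": [0, -0.001, -0.16], "spin": 0, "fingers": 0.02}])

```text
t: 34.33
ee_pos: [644.8, -281.5, 223.4]
tcp_rot: [0.022, 0.973, 0.042, -0.225]
wrist_force: [0.3, -0.1, -0.6]
width: 25.4
gripper_force: 44.9
```

```bash
python3 - <<'E'
from h import *
p,M=st()
# tote centre (584,39); want bar centre underside there: TCP = target - 21.5*toolz
tot=np.array([584,39,0.])
for z in(150,75,45): 
    t=np.array([584,39,z])-21.5*M[:,2]; print(z,t.round(0),go(p,M,t))
print('lowest bar corner rel underside centre',[ (35*sx*M[:,0]+13*sy*M[:,1]).round(1) for sx in(-1,1) for sy in(-1,1)])
E
```

```text
t 34.33 q [-0.448  0.853  0.66  -0.271  2.001  0.97 ] p [ 644.8 -281.5  223.4] w 25.4 g 44.9 F [ 0.3 -0.1 -0.6]
 psi 4.5 toolz [-0.435 -0.061 -0.898] tooly [ 0.091 -0.996  0.024] nest pos [  8.3  -3.7 193.1] toolz in nest [-0.069  0.027 -0.997] tooly in nest [-0.     1.     0.027]
150 [593.  40. 169.] [ 0.0006 -0.3263  0.0514]
75 [593.  40.  94.] [ 0.0335 -0.3281  0.1187]
45 [593.  40.  64.] [ 0.0467 -0.3288  0.1457]
lowest bar corner rel underside centre [array([-32.5,  10.4,  15.1]), array([-30.2, -15.4,  15.7]), array([ 30.2,  15.4, -15.7]), array([ 32.5, -10.4, -15.1])]
```

Request:
servo_tool(moves=[{"xyz": [0.0, -0.04, 0.0], "spin": 0, "fingers": 0.02}, {"xyz": [0.0, -0.08, 0.005], "spin": 0, "fingers": 0.02}, {"xyz": [0.0, -0.12, 0.01], "spin": 0, "fingers": 0.02}, {"xyz": [0.0, -0.16, 0.02], "spin": 0, "fingers": 0.02}, {"xyz": [0.0, -0.2, 0.03], "spin": 0, "fingers": 0.02}, {"xyz": [0.0, -0.24, 0.04], "spin": 0, "fingers": 0.02}, {"xyz": [0.0, -0.28, 0.05], "spin": 0, "fingers": 0.02}, {"xyz": [0.0, -0.31, 0.05], "spin": 0, "fingers": 0.02}, {"xyz": [0.001, -0.326, 0.051], "spin": 0, "fingers": 0.02}, {"xyz": [0.001, -0.326, 0.051], "spin": 0, "fingers": 0.02}, {"xyz": [0.012, -0.327, 0.075], "spin": 0, "fingers": 0.02}, {"xyz": [0.023, -0.328, 0.1], "spin": 0, "fingers": 0.02}, {"xyz": [0.033, -0.328, 0.119], "spin": 0, "fingers": 0.02}, {"xyz": [0.04, -0.328, 0.132], "spin": 0, "fingers": 0.02}, {"xyz": [0.047, -0.329, 0.146], "spin": 0, "fingers": 0.02}, {"xyz": [0.047, -0.329, 0.146], "spin": 0, "fingers": 0.02}])

```text
t: 35.67
ee_pos: [586.6, 40.4, 55.3]
tcp_rot: [0.018, 0.971, 0.041, -0.233]
wrist_force: [-0.4, -0.3, -2.4]
width: 25.5
gripper_force: 44.9
```

```bash
python3 - <<'E'
from h import *
p,M=st()
b=p+21.5*M[:,2];print('underside centre',b.round(1))
for z in(30,22,8): print(z,go(p,M,np.array([584,39,z])-21.5*M[:,2]))
E
```

```text
t 35.67 q [-0.069  0.783  1.22  -0.086  1.602  1.435] p [586.6  40.4  55.3] w 25.5 g 44.9 F [-0.4 -0.3 -2.4]
 psi 4.6 toolz [-0.451 -0.055 -0.891] tooly [ 0.088 -0.996  0.016] nest pos [ -46.8 -329.    30.8] toolz in nest [-0.052  0.02  -0.998] tooly in nest [-0.002  1.     0.02 ]
underside centre [576.9  39.2  36.1]
30 [0.0091 0.0007 0.0023]
22 [0.0127 0.0006 0.0094]
8 [0.0191 0.0004 0.0219]
```

Request:
servo_tool(moves=[{"xyz": [0.009, 0.0, 0.002], "spin": 0, "fingers": 0.02}, {"xyz": [0.011, 0.0, 0.006], "spin": 0, "fingers": 0.02}, {"xyz": [0.012, 0.0, 0.009], "spin": 0, "fingers": 0.02}, {"xyz": [0.013, 0.0, 0.011], "spin": 0, "fingers": 0.02}, {"xyz": [0.013, 0.0, 0.011], "spin": 0, "fingers": 0.02}, {"xyz": [0.013, 0.0, 0.011], "spin": 0, "fingers": 0.02}])

```text
t: 36.17
ee_pos: [594.5, 42.0, 42.9]
tcp_rot: [0.018, 0.972, 0.042, -0.23]
wrist_force: [-0.2, -0.0, -2.4]
width: 25.5
gripper_force: 44.9
```

```bash
python3 - <<'E'
from h import *
p,M=st()
b=p+21.5*M[:,2];print('underside centre',b.round(1)); print(M.T@np.array([0,0,-1]))
E
```

```text
t 36.17 q [-0.066  0.806  1.206 -0.085  1.589  1.437] p [594.5  42.   42.9] w 25.5 g 44.9 F [-0.2 -0.  -2.4]
 psi 4.7 toolz [-0.447 -0.055 -0.893] tooly [ 0.09  -0.996  0.017] nest pos [ -59.9 -330.    24.1] toolz in nest [-0.057  0.021 -0.998] tooly in nest [-0.003  1.     0.021]
underside centre [584.9  40.8  23.7]
[ 0.44961038 -0.01667856  0.89306905]
```

The bar's lower edge is about 2 mm above the tote floor. I lighten the grip and lower so the bar pivots flat.

Request:
servo_tool(moves=[{"xyz": [0.001, 0.0, 0.002], "spin": 0, "fingers": 0.02}, {"xyz": [0.002, 0.0, 0.004], "spin": 0, "fingers": 0.02}, {"xyz": [0.003, 0.0, 0.006], "spin": 0, "fingers": 0.02}, {"xyz": [0.004, 0.0, 0.008], "spin": 0, "fingers": 0.02}, {"xyz": [0.005, 0.0, 0.01], "spin": 0, "fingers": 0.02}, {"xyz": [0.006, 0.0, 0.012], "spin": 0, "fingers": 0.02}, {"xyz": [0.006, 0.0, 0.012], "spin": 0, "fingers": 0.02}], grip_force=8)

```text
t: 36.75
ee_pos: [594.3, 41.7, 28.4]
tcp_rot: [0.018, 0.972, 0.042, -0.231]
wrist_force: [-1.3, -0.2, -0.5]
width: 26.0
gripper_force: 8.0
```

```bash
python3 - <<'E'
from h import *
p,M=st()
E
```

```text
t 36.75 q [-0.067  0.822  1.214 -0.085  1.566  1.439] p [594.3  41.7  28.4] w 26.0 g 8.0 F [-1.3 -0.2 -0.5]
 psi 4.7 toolz [-0.447 -0.055 -0.893] tooly [ 0.09  -0.996  0.016] nest pos [ -67.1 -329.8   11.5] toolz in nest [-0.057  0.02  -0.998] tooly in nest [-0.003  1.     0.021]
```

Request:
servo_tool(moves=[{"xyz": [0.001, 0.0, 0.001], "spin": 0, "fingers": 0.02}, {"xyz": [0.001, 0.0, 0.001], "spin": 0, "fingers": 0.027}, {"xyz": [0.001, 0.0, 0.001], "spin": 0, "fingers": 0.03}, {"xyz": [0.001, 0.0, 0.001], "spin": 0, "fingers": 0.04}, {"xyz": [0.001, 0.0, 0.001], "spin": 0, "fingers": 0.05}, {"xyz": [0.001, 0.0, 0.001], "spin": 0, "fingers": 0.05}, {"xyz": [0.001, 0.0, 0.001], "spin": 0, "fingers": 0.05}, {"xyz": [-0.004, 0.0, -0.008], "spin": 0, "fingers": 0.05}, {"xyz": [-0.015, 0.0, -0.03], "spin": 0, "fingers": 0.05}, {"xyz": [-0.03, 0.001, -0.06], "spin": 0, "fingers": 0.05}, {"xyz": [-0.045, 0.001, -0.09], "spin": 0, "fingers": 0.05}, {"xyz": [-0.06, 0.001, -0.12], "spin": 0, "fingers": 0.05}, {"xyz": [-0.09, 0.001, -0.15], "spin": 0, "fingers": 0.05}, {"xyz": [-0.12, 0.001, -0.17], "spin": 0, "fingers": 0.05}, {"xyz": [-0.15, 0.001, -0.19], "spin": 0, "fingers": 0.05}, {"xyz": [-0.18, 0.001, -0.2], "spin": 0, "fingers": 0.05}, {"xyz": [-0.18, 0.001, -0.2], "spin": 0, "fingers": 0.05}])

```text
t: 38.17
ee_pos: [522.3, 38.7, 295.8]
tcp_rot: [0.019, 0.973, 0.042, -0.226]
wrist_force: [0.7, 0.6, 0.1]
width: 49.8
gripper_force: 0.0
```

```bash
python3 - <<'E'
from h import *
p,M=st()
T=shot('top');S=shot('side')
for c in(T,S):
    cand=[proj(c,[584+dx,39+dy,22]) for dx in(-84,84) for dy in(-64,64)];u0,v0=np.min(cand,0).astype(int);u1,v1=np.max(cand,0).astype(int)
    P=c['pixels'][v0:v1,u0:u1].astype(int)
    m=((P.min(2)>150)&(P.max(2)-P.min(2)<30)).astype(np.uint8)
    for k in cv2.findContours(m,0,2)[0]:
        if cv2.contourArea(k)>40:
            q=cv2.boxPoints(cv2.minAreaRect(k))+[u0,v0];W=np.array([onz(c,*x,22)[:2] for x in q])
            print(cv2.contourArea(k),'ctr',W.mean(0).round(1),'sides',np.linalg.norm(np.roll(W,-1,0)-W,axis=1).round(0))
    u,v=proj(c,N+RN@np.array([90+75*np.sin(1.6),0,36+75*np.cos(1.6)]));print('knob px',c['pixels'][int(round(v)),int(round(u))])
E
```

```text
t 38.17 q [-0.078  0.482  1.149 -0.097  1.959  1.391] p [522.3  38.7 295.8] w 49.8 g 0.0 F [0.7 0.6 0.1]
 psi 4.6 toolz [-0.439 -0.056 -0.897] tooly [ 0.089 -0.996  0.018] nest pos [ 129.  -332.3  207. ] toolz in nest [-0.065  0.022 -0.998] tooly in nest [-0.002  1.     0.022]
73.5 ctr [569.6  40.3] sides [37. 19. 37. 18.]
knob px [31 29 31]
405.0 ctr [584.1  46.2] sides [37. 71. 37. 69.]
knob px [102  96  96]
```

The bar lies flat in the tote: its footprint is 70 × 37 mm in the side view, which matches the top plus one side face. The clamp knob is at its open position and the tool is clear. Handing in.

```bash
python3 -c "
from station import r
print(r.job_done())"
```

```text
the job is handed in; nothing more can be done
None
```

I carried out every step and handed the job in at about 38 s of the 72 s allowed: the bar lies flat and released in the tote and the clamp stands open, but the hand-in gave no verdict, so a pass isn't confirmed.

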